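Clear the coffee corner and start the rinse

ROBOT

A 6-joint arm with a two-finger parallel gripper is mounted at the origin on the work surface. World frame = base frame: x ahead of the robot, y to its left, z up, the work surface at z = 0. Lengths are in mm, angles in degrees, forces in N, time in s.
With the tool pointing down it reaches from about 300 to 850 mm from the base axis. Payload 4.2 kg.
Tool frame: the origin (TCP) lies midway between the tips of the shut fingers; the grasp point (between the pads) lies 19 mm behind it; z points along the fingers, y is the direction in which the jaws open and shut (so a half turn about z gives the same grasp; the last joint's range is limited). The gripper opens to 91 mm and grips with 3 to 60 N. Pads are 32 mm wide; open, the fingers measure 118 mm over their backs; the gripper's body (76 mm by 178 mm) begins 60 mm behind the grasp point.
Start: joints at [-76.547, 18.312, 89.639, -0, 72.044, -1.146], TCP at [144.932, -556.451, 213.976] pointing down, gripper open.
Joint ranges: [-177.97, 177.97], [-48.28, 115.42], [12.27, 149.76], [-77.06, 257.06], [2.81, 150.46], [-146.56, 146.56]. Speed limits (degrees/s): [147.25, 147.25, 180, 180, 180, 180].

INTERFACE

Orientations are given as [roll, pitch, yaw] about the fixed x, y, z axes, in that order (R = Rz(yaw) Ry(pitch) Rx(roll)).
In Python, from workcell import env gives the robot as it stands.
- The arm moves only by the shell command python3 -m jog 'ROWS' [FORCE]. ROWS is JSON, a list of rows, each an object of numbers: "dx", "dy", "dz": the shift along the world's x, y, z in m; "wx", "wy", "wz": the turn, a rotation vector about the world's x, y, z in rad; "grip": the gripper's target within -1 to 1 (shut at 1, half-way at 0, fully open at -1). In form: [{"dx": .., "dy": .., "dz": .., "wx": .., "wy": .., "wz": .., "grip": ..}, ...]. A call has 1 to 10 rows; each row shifts and turns the commanded pose from where the row before left it; what a row does not reach is not made up. A row lasts 1/10 s, in which the tool goes at most 50 mm and 8.59 degrees, less where a joint would pass 70% of its speed; a pose out of reach is approached as far as the arm can. A call with a gripper value outside its range is refused whole. The fingers move at their own pace and stop on an object; FORCE is the grip in N (left out, the last holds). Time passes only in rows, so rows that do not move let the fingers close. It gives the time, the measured TCP pose, the force and the opening at its end, in the units of the state.
- env.state(): the state, without advancing time (a new reading comes with each control period).
- env.grab_frame(name): name is "side" or "top"; returns the picture (384x512x3 uint8, red, green, blue); there is no depth.
- env.get_calibration(name): a dict with "fx", "fy", "cx", "cy" (pixels), "k1" (the pictures are not rectified: a ray, as slopes to the right and down, at radius r is drawn at 1 + k1 r^2 times it, then the intrinsics apply), "R" (3x3) and "t" (3): a world point X has camera coordinates R X + t. Camera axes: x right, y down, z forward; pixel columns grow to the right and rows downward; lengths in mm; the calibration is good to about 2 mm. A picture is of the moment at which its call begins. get_calibration takes no time and is no camera call.
- env.job_done(): hands the job in, once; it reports no verdict.
The state is a dict: "time_s": time; "qpos": joint angles; "qvel": joint speeds; "effort": joint torques, N m; "ee_pos": TCP position; "ee_rot": TCP orientation; "force": force on the tool from outside, world axes, zero at the start; "torque": the same for the moment, N m; "gripper_width": finger opening in mm.
Only numpy, scipy, OpenCV 4.12 (cv2) and the standard library are available. Lean on these libraries where they do the work, as an engineer would, in place of code of your own. Each camera call takes 0.05 s, during which the arm holds its last target. There are 200 camera calls.

TASK

Put the coffee station into cleaning mode by pressing its large round key and then its small round key. Next drop every empty (the rectangular tea tins and the cardboard capsule sleeves, on the cup shelf and on the counter) into the wire basket, so that each rests down inside it, not heaped up or hanging over the rim; only then start the rinse by pressing the oblong key and after it the large round key once more. Press the keys one at a time, each well down and let go again, and leave the mug, the tumbler and the sugar jar where they are.

Things in the scene. Friction and masses are not known exactly. Their poses are not given: they have to be found in the camera images.
- station: Coffee station, fixed. Low white cup shelf, top 60 mm above the counter, x -140..140, y -130..110 mm in its frame; three keys 80 mm apart in a row along x at y -90. White capsule machine 260 mm tall beside it, y 110..250, its brew head and drip foot reaching to x -210. Origin on the counter under the shelf; x points away from the robot, y towards the tall machine.
- basket: Wire basket, fixed, open at the top: 300 x 260 mm outside (its x, y), rim 100 mm above the counter, walls 6 mm, floor 6 mm above the counter. Origin on the counter at the centre of its underside; z up.
- key_large (a joint): Travel of the large round metal key, 44 mm across: 0 released, 0.006 m fully down; it springs back. It starts to move at about 1.4 N and is fully down at 4.5 N; it counts as pressed beyond 3.5 mm.
- key_large_top (a point): Centre of the top face of the large round metal key, 44 mm across, 82 mm above the counter when released (cap 10 mm above its black frame, which is 12 mm above the shelf). Pressed straight down. The order of the keys along the row changes from start to start.
- key_small (a joint): Travel of the small round metal key, 22 mm across: 0 released, 0.006 m fully down; it springs back. It starts to move at about 1.4 N and is fully down at 4.5 N; it counts as pressed beyond 3.5 mm.
- key_small_top (a point): Centre of the top face of the small round metal key, 22 mm across, 82 mm above the counter when released (cap 10 mm above its black frame, which is 12 mm above the shelf). Pressed straight down. The order of the keys along the row changes from start to start.
- key_bar (a joint): Travel of the oblong metal key, 18 x 56 mm, long side across the row: 0 released, 0.006 m fully down; it springs back. It starts to move at about 1.4 N and is fully down at 4.5 N; it counts as pressed beyond 3.5 mm.
- key_bar_top (a point): Centre of the top face of the oblong metal key, 18 x 56 mm, long side across the row, 82 mm above the counter when released (cap 10 mm above its black frame, which is 12 mm above the shelf). Pressed straight down. The order of the keys along the row changes from start to start.
- tin1: Empty tea tin: a closed rectangular metal caddy with a dark lid band, 50 x 60 x 95 mm (its x, y, z), 90 g, starting upright on the cup shelf of the station. Origin at the centre of the box, so 47.5 mm above what it stands on; z points to its lid. May be absent.
- tin2: Empty tea tin: a closed rectangular metal caddy with a dark lid band, 50 x 60 x 95 mm (its x, y, z), 90 g, starting upright on the cup shelf of the station. Origin at the centre of the box, so 47.5 mm above what it stands on; z points to its lid. May be absent.
- tin3: Empty tea tin: a closed rectangular metal caddy with a dark lid band, 50 x 60 x 95 mm (its x, y, z), 90 g, starting upright on the counter. Origin at the centre of the box, so 47.5 mm above what it stands on; z points to its lid. May be absent.
- sleeve1: Empty capsule sleeve: a brown cardboard square tube with a paper wrap, treated as solid, 140 x 45 x 45 mm (its x, y, z), 50 g, lying on the counter. Origin at the centre, so 22.5 mm above the counter; x runs along its length. May be absent.
- sleeve2: Empty capsule sleeve: a brown cardboard square tube with a paper wrap, treated as solid, 140 x 45 x 45 mm (its x, y, z), 50 g, lying on the counter. Origin at the centre, so 22.5 mm above the counter; x runs along its length. May be absent.
- sleeve3: Empty capsule sleeve: a brown cardboard square tube with a paper wrap, treated as solid, 140 x 45 x 45 mm (its x, y, z), 50 g, lying on the counter. Origin at the centre, so 22.5 mm above the counter; x runs along its length. May be absent.
- mug: White mug with a handle, 72 mm across, 80 mm high, among the empties; stays where it is. Origin at the centre of its underside.
- sugar_jar: Round sugar jar with a steel lid, 70 mm across, 80 mm high, beyond the empties; stays. Origin at the centre of its underside.
- tumbler: Round green glass tumbler, 68 mm across, 80 mm high; stays. Origin at the centre of its underside.
Things that resemble listed ones, but are neither listed nor needed, are in the scene too. Leave any turquoise look-alike of the sleeve1 alone.

How it is judged (in metres and radians):
On the way, in this order (a step that is already met when the one before it is completed fails the run):
1. the large round key is pressed (value of joint key_large above 0.0035 m and value of joint each of key_small, key_bar below 0.002 m), for 0.1 s.
2. then the small round key is pressed (value of joint key_small above 0.0035 m and value of joint each of key_large, key_bar below 0.002 m), for 0.1 s.
3. then all the empties there are rest in the basket, their centres below its rim (x of tin1 in the frame of basket between -0.14 and 0.14 m and y of tin1 in the frame of basket between -0.12 and 0.12 m and z of each of tin1, tin2, tin3, sleeve1, sleeve2, sleeve3 in the frame of basket below 0.09 m and linear speed of each of tin1, tin2, tin3, sleeve1, sleeve2, sleeve3 below 0.05 m/s and x of tin2 in the frame of basket between -0.14 and 0.14 m and y of tin2 in the frame of basket between -0.12 and 0.12 m and x of tin3 in the frame of basket between -0.14 and 0.14 m and y of tin3 in the frame of basket between -0.12 and 0.12 m and x of sleeve1 in the frame of basket between -0.14 and 0.14 m and y of sleeve1 in the frame of basket between -0.12 and 0.12 m and x of sleeve2 in the frame of basket between -0.14 and 0.14 m and y of sleeve2 in the frame of basket between -0.12 and 0.12 m and x of sleeve3 in the frame of basket between -0.14 and 0.14 m and y of sleeve3 in the frame of basket between -0.12 and 0.12 m), for 0.3 s.
4. then the oblong key is pressed (value of joint key_bar above 0.0035 m and value of joint each of key_large, key_small below 0.002 m), for 0.1 s.
5. then the large round key is pressed again (all of step 1), for 0.1 s.
At the end, for the whole second after the job is handed in: Every empty present is inside the wire basket at rest (slower than 0.05 m/s), its centre between the walls and less than 90 mm above the counter (rim 100 mm), and all three keys are released (less than 1.5 mm down) (all of step 3 and value of joint each of key_large, key_small, key_bar below 0.0015 m); the robot touches nothing.
It fails at once if two keys are pressed at the same time (value of joint each of key_large, key_small above 0.0035 m or value of joint each of key_small, key_bar above 0.0035 m or value of joint each of key_large, key_bar above 0.0035 m).
It fails at once if the mug, sugar jar or tumbler is shifted by more than 80 mm (distance of any of mug, sugar_jar, tumbler from where it was at the start of the episode above 0.08 m).
It fails at once if the mug, sugar jar or tumbler is tipped over (angle between any of mug, sugar_jar, tumbler's own z axis and vertical above 0.7 rad).
Of tin1, tin2, tin3, sleeve1, sleeve2, sleeve3 only 4 to 6 are there at a start; the rules pass over those that are not, and their reading is None.
At some moment in a run one of tin1, tin2, tin3, sleeve1, sleeve2, sleeve3 may be knocked a few centimetres aside while the robot is not near it.
Once in a run the grip may slacken for a moment while it holds something.
It also fails if it takes over 210 s, if anything falls off the work surface, if the arm or the gripper's body presses on something with over 40 N, if the wrist force passes 120 N, or if a joint passes its speed limit or range.

## Working session

There is one attempt and no reset: what is moved stays moved. The work goes in short steps, Python scripts to look and compute and a shell command to move; the robot and the scene stay as the last step left them, time stands still between calls to the robot, and variables do not carry over. Pictures are saved under pics/ and viewed, about 12 in all and at most 16, crops included, and the job is handed in when it is done.

```bash
ls; mkdir -p pics; python3 - <<'E'
from workcell import env
import cv2,json
s=env.state();print(s)
for n in("top","side"):
    c=env.get_calibration(n);print(n,c)
    cv2.imwrite(f"pics/{n}0.png",env.grab_frame(n)[:,:,::-1])
E
```

```text
pics
{'time_s': 0.0, 'qpos': array([-7.65475755e+01,  1.83516351e+01,  8.97043578e+01,  1.45512024e-04,
        7.20426495e+01, -1.14785621e+00]), 'qvel': array([-0.03539046, -0.11299873,  0.04472846, -0.06212721,  0.00182324,
        0.07200052]), 'effort': array([ 8.94333189e-04, -4.12457550e+01, -2.31969345e+01,  7.27400417e-02,
        4.59403172e-02, -1.69880482e-04]), 'ee_pos': array([ 144.81314758, -555.96776109,  213.13420463]), 'ee_rot': array([-1.79901380e+02, -2.11437376e-03,  1.46002340e+01]), 'force': array([-1.01516604, -0.20362128,  0.02407515]), 'torque': array([ 2.70761635e-02, -3.16899125e-03, -8.91566578e-05]), 'gripper_width': 91.20943708560429}
top {'fx': 481.21813249734083, 'fy': 481.21813249734083, 'cx': 262.58466853379383, 'cy': 189.4381864592448, 'k1': -0.09405102084560514, 'R': array([[ 0.002004  , -0.99995249,  0.00953961],
       [-0.98346949, -0.00369806, -0.18103614],
       [ 0.18106282, -0.00901912, -0.98343018]]), 't': array([ -22.38371283,  515.41635764, 1378.50113709])}
side {'fx': 470.84699702835167, 'fy': 470.84699702835167, 'cx': 257.1559245536643, 'cy': 188.1262350687262, 'k1': -0.08471868135004341, 'R': array([[ 0.9980056 , -0.06126166, -0.01522631],
       [-0.05699177, -0.77071062, -0.63463145],
       [ 0.0271435 ,  0.63423351, -0.77266492]]), 't': array([-483.83704755,   88.39729994, 1644.12270984])}
```

```bash
python3 - <<'E'
import cv2
for n in("top","side"):
    i=cv2.imread(f"pics/{n}0.png"); cv2.imwrite(f"pics/{n}0b.png",cv2.resize(i,(800,600),interpolation=cv2.INTER_CUBIC))
E
```

```text
(no output)
```

View pics/top0b.png

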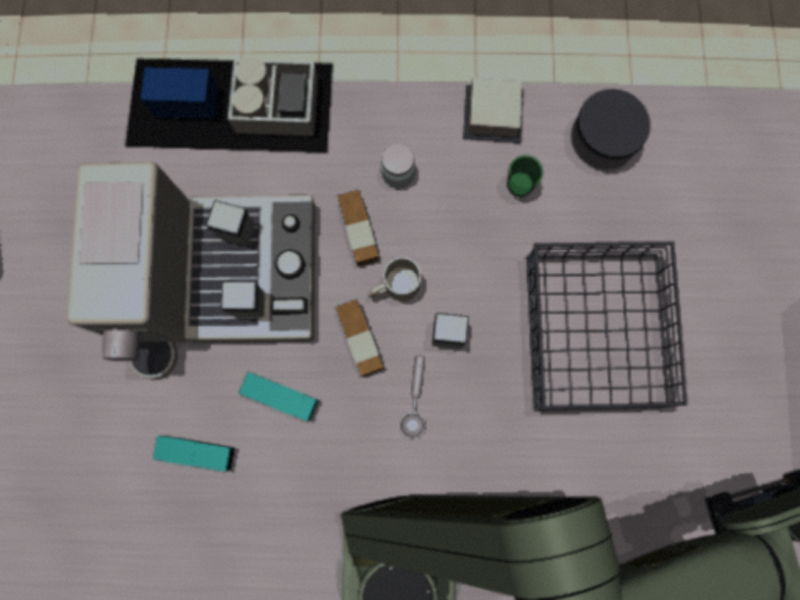

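View pics/side0b.png

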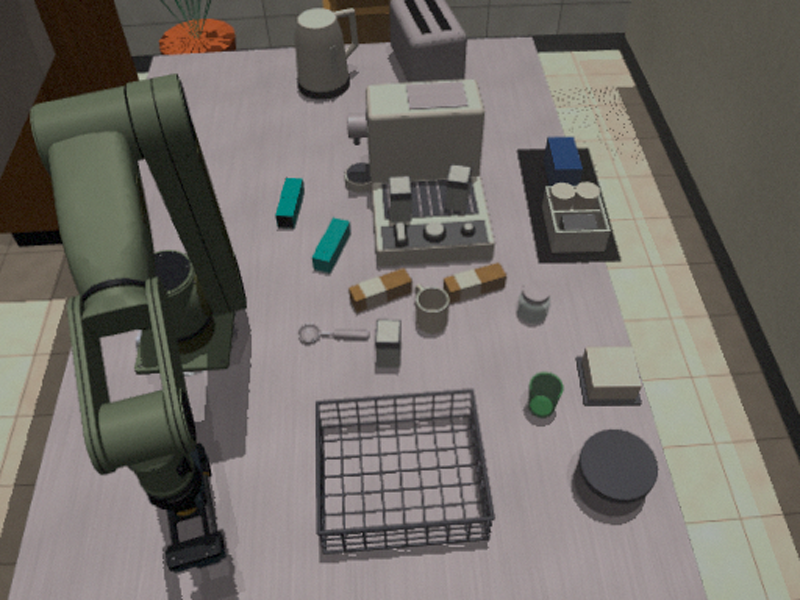

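The top view shows two sleeves at (358,227) and (360,338), shelf tins at (228,217) and (239,297), and a counter tin at (451,330). The keys, far to near, are small (291,222), large (289,263) and bar (289,305). The basket runs from about (535,245) to (685,408). The turquoise ones are decoys. The side view agrees with all of this.

```bash
cat > h.py <<'E'
import numpy as np, cv2
from workcell import env
S=1.5625
def cal(n):
    c=env.get_calibration(n); K=np.array([[c['fx'],0,c['cx']],[0,c['fy'],c['cy']],[0,0,1]]); return c,K,np.array([c['k1'],0,0,0,0.])
def ray(n,uv):
    c,K,D=cal(n); p=cv2.undistortPoints(np.array([[uv]],float),K,D)[0,0]
    R=np.array(c['R']); return -R.T@np.array(c['t']), R.T@np.array([p[0],p[1],1])
def plane(n,uv,z):
    o,d=ray(n,uv); return o+d*(z-o[2])/d[2]
def tri(a,b):
    (o,d),(p,e)=ray('top',a),ray('side',b)
    s=np.linalg.lstsq(np.c_[d,-e],p-o,rcond=None)[0]
    A,B=o+d*s[0],p+e*s[1]; return (A+B)/2,np.linalg.norm(A-B)
def proj(n,X):
    c,K,D=cal(n); return cv2.projectPoints(np.array([X],float),cv2.Rodrigues(np.array(c['R']))[0],np.array(c['t'],float),K,D)[0].reshape(-1,2)
def blob(img,roi,f):
    # roi in 800x600 px: x0,y0,x1,y1 ; f(hsv)->mask ; returns largest contour, px of 512x384
    x0,y0,x1,y1=[int(round(v/S)) for v in roi]
    hsv=cv2.cvtColor(img[y0:y1,x0:x1],cv2.COLOR_RGB2HSV).astype(int)
    m=f(hsv).astype(np.uint8)
    cs=cv2.findContours(m,cv2.RETR_EXTERNAL,cv2.CHAIN_APPROX_NONE)[0]
    c=max(cs,key=cv2.contourArea); return c.reshape(-1,2)+[x0,y0]
def cen(c):
    m=cv2.moments(c.astype(np.float32).reshape(-1,1,2)); return np.array([m['m10'],m['m01']])/m['m00'] if m['m00'] else c.mean(0)
E
cat > m1.py <<'E'
from h import *
T=cv2.imread('pics/top0.png')[:,:,::-1].copy();Z=cv2.imread('pics/side0.png')[:,:,::-1].copy()
def v(t): return lambda h:(h[...,2]>t)&(h[...,1]<60)
brown=lambda h:(h[...,1]>50)&(h[...,0]<35)
its={'tinA':((205,196,252,245),(445,162,475,184)),'tinB':((217,276,262,318),(384,174,414,196)),'tin3':((428,308,472,345),(374,318,404,338))}
for k,(a,b) in its.items():
    ca=blob(T,a,v(165));cb=blob(Z,b,v(150))
    P,g=tri(cen(ca),cen(cb)); W=np.array([plane('top',p,P[2])[:2] for p in ca],np.float32)
    print(k,len(ca),len(cb),cen(ca)*S,cen(cb)*S,P.round(1),g.round(1),cv2.minAreaRect(W))
for k,(a,b) in {'keyS':((275,210,305,236),(457,220,480,238)),'keyL':((270,247,308,280),(420,220,450,243)),'keyB':((270,294,310,318),(392,220,410,247))}.items():
    ca=blob(T,a,v(150));cb=blob(Z,b,v(150))
    P,g=tri(cen(ca),cen(cb)); print(k,len(ca),len(cb),cen(ca)*S,cen(cb)*S,P.round(1),g.round(1),plane('top',cen(ca),82).round(1))
for k,(a,b) in {'slF':((330,180,385,270),(438,258,512,305)),'slN':((330,295,390,380),(342,262,418,312))}.items():
    ca=blob(T,a,brown); cb=blob(Z,b,brown)
    W=np.array([plane('top',p,45)[:2] for p in ca],np.float32)
    print(k,len(ca),len(cb),'px rect',cv2.minAreaRect(ca.astype(np.float32)),cv2.minAreaRect(W), 'side',cen(cb)*S)
    crop=T
print('basket', [plane('top',np.array(p)/S,100)[:2].round(0).tolist() for p in((533,245),(673,243),(686,404),(536,408))])
for k,a in {'mug':(402,270),'jar':(397,156),'tumbler':(525,166)}.items(): print(k,plane('top',np.array(a)/S,80).round(0))
i=np.hstack([cv2.resize(T[110:250,110:310],(0,0),fx=4,fy=4,interpolation=2)])
cv2.imwrite('pics/c1.png',i[:,:,::-1])
E
python3 m1.py
```

```text
tinA 51 35 [224.96430426 217.11448598] [458.56376263 172.85353535] [640.1 313.3 153.5] 2.8 ((639.6260375976562, 313.1573486328125), (46.40267562866211, 35.07968521118164), 73.89464569091797)
tinB 57 36 [237.95343137 294.59803922] [399.28385417 184.27579365] [497.8 282.9 154.8] 1.6 ((497.18804931640625, 282.35980224609375), (36.29822540283203, 47.923946380615234), 0.23843078315258026)
tin3 56 44 [450.30764249 327.41931131] [387.32344633 328.28831215] [449.4 -92.9  99.4] 2.5 ((448.3671875, -94.02406311035156), (48.31531524658203, 37.24000930786133), 89.75372314453125)
keyS 11 7 [288.94927536 220.76539855] [467.60416667 225.83333333] [653.9 209.2  79.4] 1.1 [652.6 208.7  82. ]
keyL 33 49 [288.2426236  261.83712121] [433.20833333 225.85      ] [572.1 206.5  88.4] 1.0 [573.  207.4  82. ]
keyB 38 20 [287.5     303.90625] [399.75405093 229.25347222] [493.5 206.   83.5] 0.8 [493.4 206.2  82. ]
slF 63 60 px rect ((225.15000915527344, 132.4499969482422), (20.55480194091797, 15.17893123626709), 71.56504821777344) ((691.5653076171875, 93.11078643798828), (65.00857543945312, 46.03358459472656), 18.503507614135742) side [490.52530924 276.99890137]
slN 65 61 px rect ((225.15000915527344, 203.45001220703125), (21.819713592529297, 15.811386108398438), 71.56504821777344) ((473.56024169921875, 89.51170349121094), (65.32211303710938, 46.54786682128906), 19.24068832397461) side [395.95397834 283.15579881]
basket [[603.0, -248.0], [609.0, -514.0], [309.0, -520.0], [303.0, -245.0]]
mug [559.  -5.  80.]
jar [783.   6.  80.]
tumbler [ 765. -241.   80.]
```

View pics/c1.png

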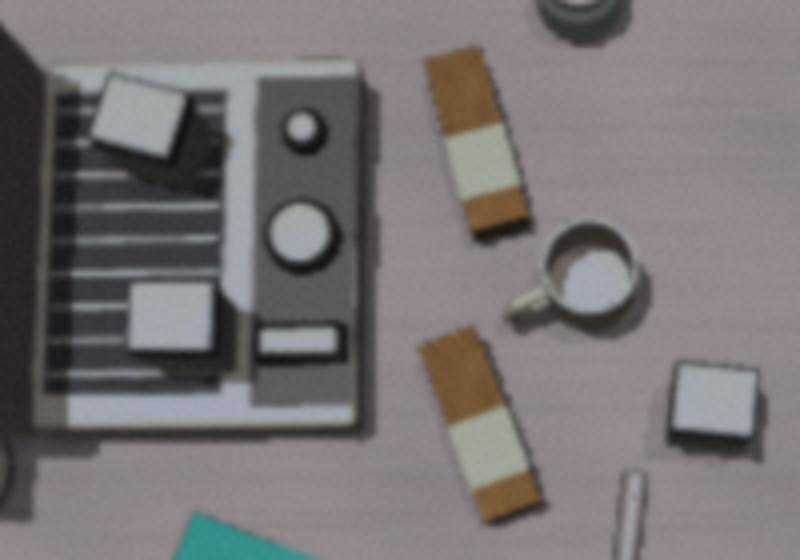

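The crop shows five empties: tinA top corners (113,73)…(92,138), tinB (130,282)…(130,350), tin3 (678,360)…(670,425) and two sleeves. The key heights (79–88) and tin-top heights (about 154 and 99) match the text. Next I move over the large key with the jaws shut and turned along x.

```bash
cat > m2.py <<'E'
from h import *
Q={'tinA':(155,[(113,73),(188,97),(168,160),(92,138)]),'tinB':(155,[(130,282),(213,282),(212,352),(130,350)]),'tin3':(95,[(678,360),(760,368),(752,433),(670,425)]),
'slF':(45,[(425,60),(478,46),(528,215),(477,228)]),'slN':(45,[(420,347),(470,328),(543,503),(490,520)])}
for k,(z,c) in Q.items():
    W=np.array([plane('top',np.array(p)/4+110-.4,z)[:2] for p in c]); e=np.diff(np.r_[W,W[:1]],axis=0)
    print(k,W.mean(0).round(1),'len',np.hypot(*e.T).round(0),'ang',np.degrees(np.arctan2(e[:,1],e[:,0])).round(0))
E
python3 m2.py
R='import sys'
python3 -m jog '[{"dx":0.0214,"dy":0.0382,"dz":0.001,"wz":0.066,"grip":1},{"dx":0.0214,"dy":0.0382,"wz":0.066,"grip":1},{"dx":0.0214,"dy":0.0382,"wz":0.066,"grip":1},{"dx":0.0214,"dy":0.0382,"wz":0.066,"grip":1},{"dx":0.0214,"dy":0.0382,"wz":0.066,"grip":1},{"dx":0.0214,"dy":0.0382,"wz":0.066,"grip":1},{"dx":0.0214,"dy":0.0382,"wz":0.066,"grip":1},{"dx":0.0214,"dy":0.0382,"wz":0.066,"grip":1},{"dx":0.0214,"dy":0.0382,"wz":0.066,"grip":1},{"dx":0.0214,"dy":0.0382,"wz":0.066,"grip":1}]' 20
python3 -m jog '[{"dx":0.0214,"dy":0.0382,"wz":0.066,"grip":1},{"dx":0.0214,"dy":0.0382,"wz":0.066,"grip":1},{"dx":0.0214,"dy":0.0382,"wz":0.066,"grip":1},{"dx":0.0214,"dy":0.0382,"wz":0.066,"grip":1},{"dx":0.0214,"dy":0.0382,"wz":0.066,"grip":1},{"dx":0.0214,"dy":0.0382,"wz":0.066,"grip":1},{"dx":0.0214,"dy":0.0382,"wz":0.066,"grip":1},{"dx":0.0214,"dy":0.0382,"wz":0.066,"grip":1},{"dx":0.0214,"dy":0.0382,"wz":0.066,"grip":1},{"dx":0.0214,"dy":0.0382,"wz":0.066,"grip":1}]'
```

```text
tinA [638.6 310.8] len [57. 47. 57. 49.] ang [-108.  165.   74.  -14.]
tinB [496.6 282.4] len [58. 49. 57. 48.] ang [ -90. -179.   89.    3.]
tin3 [451.3 -93.8] len [59. 47. 58. 47.] ang [-95. 172.  85.  -7.]
slF [656.   81.5] len [ 42. 138.  39. 138.] ang [ -74. -163.  105.   18.]
slN [437.5  75.5] len [ 40. 141.  40. 138.] ang [ -69. -157.  108.   23.]invalid input
invalid input
```

```bash
python3 -m jog '[{"dx":0.0214,"dy":0.0382,"dz":0,"wx":0,"wy":0,"wz":0.066,"grip":1}]' 20; python3 -m jog '[{"dx":0.0214,"dy":0.0382,"dz":0.0,"wx":0.0,"wy":0.0,"wz":0.066,"grip":1.0}]'
```

```text
time_s: 0.2
ee_pos: [165.2, -521.0, 212.9]
ee_rot: [179.9, 0.1, 18.3]
force: [1.0, 1.1, -0.2]
gripper_width: 85.4
time_s: 0.3
ee_pos: [187.7, -479.3, 213.0]
ee_rot: [-179.9, -0.0, 22.2]
force: [0.6, 0.0, 0.2]
gripper_width: 77.8
```

```bash
python3 -m jog '[{"dx":0.0214,"dy":0.0382,"dz":0,"wx":0,"wy":0,"wz":0.066,"grip":1},{"dx":0.0214,"dy":0.0382,"dz":0,"wx":0,"wy":0,"wz":0.066,"grip":1},{"dx":0.0214,"dy":0.0382,"dz":0,"wx":0,"wy":0,"wz":0.066,"grip":1},{"dx":0.0214,"dy":0.0382,"dz":0,"wx":0,"wy":0,"wz":0.066,"grip":1},{"dx":0.0214,"dy":0.0382,"dz":0,"wx":0,"wy":0,"wz":0.066,"grip":1},{"dx":0.0214,"dy":0.0382,"dz":0,"wx":0,"wy":0,"wz":0.066,"grip":1},{"dx":0.0214,"dy":0.0382,"dz":0,"wx":0,"wy":0,"wz":0.066,"grip":1},{"dx":0.0214,"dy":0.0382,"dz":0,"wx":0,"wy":0,"wz":0.066,"grip":1},{"dx":0.0214,"dy":0.0382,"dz":0,"wx":0,"wy":0,"wz":0.066,"grip":1}]'
python3 -m jog '[{"dx":0.0214,"dy":0.0382,"dz":0,"wx":0,"wy":0,"wz":0.066,"grip":1},{"dx":0.0214,"dy":0.0382,"dz":0,"wx":0,"wy":0,"wz":0.066,"grip":1},{"dx":0.0214,"dy":0.0382,"dz":0,"wx":0,"wy":0,"wz":0.066,"grip":1},{"dx":0.0214,"dy":0.0382,"dz":0,"wx":0,"wy":0,"wz":0.066,"grip":1},{"dx":0.0214,"dy":0.0382,"dz":0,"wx":0,"wy":0,"wz":0.066,"grip":1},{"dx":0.0214,"dy":0.0382,"dz":0,"wx":0,"wy":0,"wz":0.066,"grip":1},{"dx":0.0214,"dy":0.0382,"dz":0,"wx":0,"wy":0,"wz":0.066,"grip":1},{"dx":0.0214,"dy":0.0382,"dz":0,"wx":0,"wy":0,"wz":0.066,"grip":1},{"dx":0.0214,"dy":0.0382,"dz":0,"wx":0,"wy":0,"wz":0.066,"grip":1},{"dx":0,"dy":0,"dz":0,"wx":0,"wy":0,"wz":0,"grip":1}]'
```

```text
time_s: 1.2
ee_pos: [380.6, -134.5, 213.9]
ee_rot: [180.0, 0.0, 56.3]
force: [0.1, -0.1, -0.8]
gripper_width: 5.8
time_s: 2.2
ee_pos: [574.7, 211.9, 212.5]
ee_rot: [180.0, -0.1, 90.5]
force: [-0.5, 0.0, -0.8]
gripper_width: 0.6
```

```bash
python3 -m jog '[{"dx":-0.001,"dy":-0.004,"dz":-0.035,"wx":0,"wy":0,"wz":0,"grip":1},{"dx":0,"dy":0,"dz":-0.035,"wx":0,"wy":0,"wz":0,"grip":1},{"dx":0,"dy":0,"dz":-0.035,"wx":0,"wy":0,"wz":0,"grip":1},{"dx":0,"dy":0,"dz":-0.018,"wx":0,"wy":0,"wz":0,"grip":1},{"dx":0,"dy":0,"dz":0,"wx":0,"wy":0,"wz":0,"grip":1},{"dx":0,"dy":0,"dz":0,"wx":0,"wy":0,"wz":0,"grip":1}]'
python3 -m jog '[{"dx":0,"dy":0,"dz":-0.004,"wx":0,"wy":0,"wz":0,"grip":1},{"dx":0,"dy":0,"dz":-0.004,"wx":0,"wy":0,"wz":0,"grip":1},{"dx":0,"dy":0,"dz":-0.002,"wx":0,"wy":0,"wz":0,"grip":1},{"dx":0,"dy":0,"dz":0,"wx":0,"wy":0,"wz":0,"grip":1},{"dx":0,"dy":0,"dz":0,"wx":0,"wy":0,"wz":0,"grip":1}]'
```

```text
time_s: 2.8
ee_pos: [572.0, 203.2, 91.3]
ee_rot: [-180.0, 0.0, 90.2]
force: [0.5, 0.7, 0.6]
gripper_width: 0.6
time_s: 3.3
ee_pos: [572.2, 203.6, 81.5]
ee_rot: [179.9, -0.0, 90.2]
force: [-0.2, -0.8, 0.9]
gripper_width: 0.6
```

```bash
python3 -m jog '[{"dx":0,"dy":0.003,"dz":-0.003,"wx":0,"wy":0,"wz":0,"grip":1},{"dx":0,"dy":0,"dz":-0.003,"wx":0,"wy":0,"wz":0,"grip":1},{"dx":0,"dy":0,"dz":0,"wx":0,"wy":0,"wz":0,"grip":1},{"dx":0,"dy":0,"dz":0,"wx":0,"wy":0,"wz":0,"grip":1},{"dx":0,"dy":0,"dz":0,"wx":0,"wy":0,"wz":0,"grip":1}]'
```

```text
time_s: 3.8
ee_pos: [572.4, 206.6, 76.2]
ee_rot: [179.9, -0.0, 90.2]
force: [-1.4, -2.4, 9.1]
gripper_width: 0.5
```

```bash
python3 -m jog '[{"dx":0,"dy":0,"dz":0,"wx":0,"wy":0,"wz":0,"grip":1},{"dx":0,"dy":0,"dz":0.02,"wx":0,"wy":0,"wz":0,"grip":1},{"dx":0.04,"dy":0.001,"dz":0,"wx":0,"wy":0,"wz":0,"grip":1},{"dx":0.041,"dy":0.001,"dz":0,"wx":0,"wy":0,"wz":0,"grip":1},{"dx":0,"dy":0,"dz":0,"wx":0,"wy":0,"wz":0,"grip":1},{"dx":0,"dy":0,"dz":0,"wx":0,"wy":0,"wz":0,"grip":1},{"dx":0,"dy":0,"dz":-0.01,"wx":0,"wy":0,"wz":0,"grip":1},{"dx":0,"dy":0,"dz":0,"wx":0,"wy":0,"wz":0,"grip":1}]'
python3 -m jog '[{"dx":0,"dy":0,"dz":-0.005,"wx":0,"wy":0,"wz":0,"grip":1},{"dx":0,"dy":0,"dz":-0.005,"wx":0,"wy":0,"wz":0,"grip":1},{"dx":0,"dy":0,"dz":0,"wx":0,"wy":0,"wz":0,"grip":1},{"dx":0,"dy":0,"dz":0,"wx":0,"wy":0,"wz":0,"grip":1},{"dx":0,"dy":0,"dz":0,"wx":0,"wy":0,"wz":0,"grip":1}]'
```

```text
time_s: 4.6
ee_pos: [650.6, 208.3, 83.0]
ee_rot: [-179.8, 0.1, 90.3]
force: [-0.4, -0.5, -1.3]
gripper_width: 0.7
time_s: 5.1
ee_pos: [652.1, 208.7, 76.2]
ee_rot: [-180.0, -0.0, 90.2]
force: [-3.3, 0.4, 8.1]
gripper_width: 0.2
```

```bash
python3 -m jog '[{"dx":0,"dy":0,"dz":0,"wx":0,"wy":0,"wz":0,"grip":1},{"dx":0,"dy":0,"dz":0.045,"wx":0,"wy":0,"wz":0,"grip":1},{"dx":0,"dy":0,"dz":0.05,"wx":0,"wy":0,"wz":0,"grip":0},{"dx":0,"dy":0,"dz":0.05,"wx":0,"wy":0,"wz":0,"grip":-1},{"dx":-0.006,"dy":0.045,"dz":0.01,"wx":0,"wy":0,"wz":-0.13,"grip":-1},{"dx":-0.007,"dy":0.045,"dz":0,"wx":0,"wy":0,"wz":-0.132,"grip":-1},{"dx":0,"dy":0.013,"dz":0,"wx":0,"wy":0,"wz":0,"grip":-1},{"dx":0,"dy":0,"dz":0,"wx":0,"wy":0,"wz":0,"grip":-1},{"dx":0,"dy":0,"dz":0,"wx":0,"wy":0,"wz":0,"grip":-1}]' 25
python3 - <<'E'
from h import *
for n in('top','side'): cv2.imwrite(f'pics/{n}1.png',cv2.resize(env.grab_frame(n)[:,:,::-1],(800,600),interpolation=2))
E
```

```text
time_s: 6.0
ee_pos: [639.8, 310.6, 229.2]
ee_rot: [-180.0, 0.1, 75.3]
force: [-0.1, -0.3, 1.0]
gripper_width: 53.4
```

View pics/side1.png

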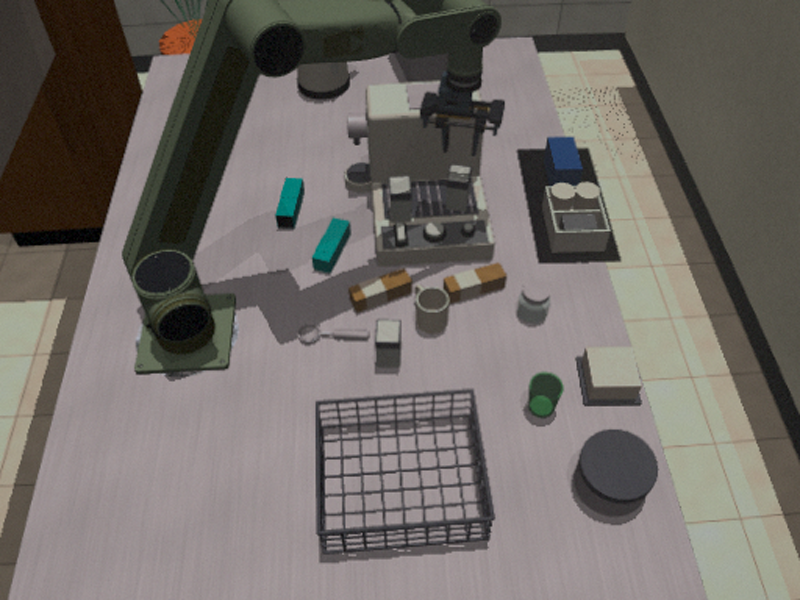

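Nothing has moved, and the gripper is above tinA (459,173). I open fully, go down and grip.

```bash
python3 -m jog '[{"dx":0,"dy":0,"dz":-0.01,"wx":0,"wy":0,"wz":0,"grip":-1},{"dx":0,"dy":0,"dz":-0.018,"wx":0,"wy":0,"wz":0,"grip":-1},{"dx":0,"dy":0,"dz":-0.02,"wx":0,"wy":0,"wz":0,"grip":-1},{"dx":0,"dy":0,"dz":-0.025,"wx":0,"wy":0,"wz":0,"grip":-1},{"dx":0,"dy":0,"dz":-0.025,"wx":0,"wy":0,"wz":0,"grip":-1},{"dx":0,"dy":0,"dz":-0.02,"wx":0,"wy":0,"wz":0,"grip":-1},{"dx":0,"dy":0,"dz":0,"wx":0,"wy":0,"wz":0,"grip":-1},{"dx":0,"dy":0,"dz":0,"wx":0,"wy":0,"wz":0,"grip":-1}]' 25
python3 -m jog '[{"dx":0,"dy":0,"dz":0,"wx":0,"wy":0,"wz":0,"grip":1},{"dx":0,"dy":0,"dz":0,"wx":0,"wy":0,"wz":0,"grip":1},{"dx":0,"dy":0,"dz":0,"wx":0,"wy":0,"wz":0,"grip":1},{"dx":0,"dy":0,"dz":0,"wx":0,"wy":0,"wz":0,"grip":1},{"dx":0,"dy":0,"dz":0,"wx":0,"wy":0,"wz":0,"grip":1},{"dx":0,"dy":0,"dz":0,"wx":0,"wy":0,"wz":0,"grip":1}]' 25
```

```text
time_s: 6.9
ee_pos: [640.1, 310.8, 111.8]
ee_rot: [-180.0, 0.0, 75.2]
force: [1.2, 0.4, 0.4]
gripper_width: 91.4
time_s: 7.5
ee_pos: [640.1, 311.6, 112.2]
ee_rot: [180.0, -0.0, 75.2]
force: [-0.2, 0.1, -0.6]
gripper_width: 49.9
```

```bash
python3 -m jog '[{"dx":0,"dy":0,"dz":0.03,"wx":0,"wy":0,"wz":0,"grip":1},{"dx":0,"dy":0,"dz":0.04,"wx":0,"wy":0,"wz":0,"grip":1},{"dx":0,"dy":0,"dz":0.04,"wx":0,"wy":0,"wz":0,"grip":1},{"dx":-0.005,"dy":-0.03,"dz":0.02,"wx":0,"wy":0,"wz":0.0143,"grip":1},{"dx":-0.005,"dy":-0.043,"dz":0,"wx":0,"wy":0,"wz":0.0143,"grip":1},{"dx":-0.005,"dy":-0.043,"dz":0,"wx":0,"wy":0,"wz":0.0143,"grip":1},{"dx":-0.005,"dy":-0.043,"dz":0,"wx":0,"wy":0,"wz":0.0143,"grip":1},{"dx":-0.005,"dy":-0.043,"dz":0,"wx":0,"wy":0,"wz":0.0143,"grip":1},{"dx":-0.005,"dy":-0.043,"dz":0,"wx":0,"wy":0,"wz":0.0143,"grip":1},{"dx":-0.005,"dy":-0.043,"dz":0,"wx":0,"wy":0,"wz":0.0143,"grip":1}]'
python3 -m jog '[{"dx":-0.005,"dy":-0.043,"dz":0,"wx":0,"wy":0,"wz":0.0143,"grip":1},{"dx":-0.005,"dy":-0.043,"dz":0,"wx":0,"wy":0,"wz":0.0143,"grip":1},{"dx":-0.005,"dy":-0.043,"dz":0,"wx":0,"wy":0,"wz":0.0143,"grip":1},{"dx":-0.005,"dy":-0.043,"dz":0,"wx":0,"wy":0,"wz":0.0143,"grip":1},{"dx":-0.005,"dy":-0.043,"dz":0,"wx":0,"wy":0,"wz":0.0143,"grip":1},{"dx":-0.005,"dy":-0.043,"dz":0,"wx":0,"wy":0,"wz":0.0143,"grip":1},{"dx":-0.005,"dy":-0.043,"dz":0,"wx":0,"wy":0,"wz":0.0143,"grip":1},{"dx":-0.005,"dy":-0.043,"dz":0,"wx":0,"wy":0,"wz":0.0143,"grip":1},{"dx":-0.005,"dy":-0.043,"dz":0,"wx":0,"wy":0,"wz":0.0143,"grip":1}]'
python3 -m jog '[{"dx":0,"dy":-0.043,"dz":0,"wx":0,"wy":0,"wz":0.0143,"grip":1},{"dx":0,"dy":-0.012,"dz":0,"wx":0,"wy":0,"wz":0.0143,"grip":1},{"dx":0,"dy":0,"dz":0,"wx":0,"wy":0,"wz":0,"grip":1},{"dx":0,"dy":0,"dz":0,"wx":0,"wy":0,"wz":0,"grip":1}]'
```

```text
time_s: 8.5
ee_pos: [604.3, 21.9, 241.9]
ee_rot: [-180.0, 0.0, 81.0]
force: [0.5, 0.5, -1.2]
gripper_width: 50.3
time_s: 9.4
ee_pos: [559.4, -365.0, 241.8]
ee_rot: [-180.0, -0.0, 88.4]
force: [-0.2, 0.2, -0.1]
gripper_width: 50.0
time_s: 9.8
ee_pos: [560.0, -417.3, 241.6]
ee_rot: [-180.0, -0.1, 90.0]
force: [0.6, 0.6, -1.3]
gripper_width: 49.7
```

```bash
python3 -m jog '[{"dx":-0.012,"dy":-0.045,"dz":0,"wx":0,"wy":0,"wz":0,"grip":1},{"dx":0,"dy":0,"dz":-0.04,"wx":0,"wy":0,"wz":0,"grip":1},{"dx":0,"dy":0,"dz":-0.04,"wx":0,"wy":0,"wz":0,"grip":1},{"dx":0,"dy":0,"dz":-0.04,"wx":0,"wy":0,"wz":0,"grip":1},{"dx":0,"dy":0,"dz":-0.03,"wx":0,"wy":0,"wz":0,"grip":1},{"dx":0,"dy":0,"dz":-0.02,"wx":0,"wy":0,"wz":0,"grip":1},{"dx":0,"dy":0,"dz":-0.008,"wx":0,"wy":0,"wz":0,"grip":1},{"dx":0,"dy":0,"dz":0,"wx":0,"wy":0,"wz":0,"grip":1},{"dx":0,"dy":0,"dz":0,"wx":0,"wy":0,"wz":0,"grip":1}]'
```

```text
time_s: 10.7
ee_pos: [549.0, -463.2, 65.6]
ee_rot: [179.9, 0.1, 90.0]
force: [-0.6, 0.5, -0.7]
gripper_width: 50.2
```

```bash
python3 -m jog '[{"dx":0,"dy":0,"dz":-0.006,"wx":0,"wy":0,"wz":0,"grip":1},{"dx":0,"dy":0,"dz":0,"wx":0,"wy":0,"wz":0,"grip":1},{"dx":0,"dy":0,"dz":0,"wx":0,"wy":0,"wz":0,"grip":-0.5},{"dx":0,"dy":0,"dz":0,"wx":0,"wy":0,"wz":0,"grip":-0.5},{"dx":0,"dy":0,"dz":0,"wx":0,"wy":0,"wz":0,"grip":-0.5},{"dx":0,"dy":0,"dz":0,"wx":0,"wy":0,"wz":0,"grip":-0.5},{"dx":0,"dy":0,"dz":0.03,"wx":0,"wy":0,"wz":0,"grip":-0.5},{"dx":0,"dy":0,"dz":0.045,"wx":0,"wy":0,"wz":0,"grip":-0.5},{"dx":0,"dy":0,"dz":0.05,"wx":0,"wy":0,"wz":0,"grip":-0.5},{"dx":-0.003,"dy":0.02,"dz":0.05,"wx":0,"wy":0,"wz":0,"grip":-1}]'
python3 -m jog '[{"dx":-0.003,"dy":0.044,"dz":0.002,"wx":0,"wy":0,"wz":0,"grip":-1},{"dx":-0.003,"dy":0.044,"dz":0,"wx":0,"wy":0,"wz":0,"grip":-1},{"dx":-0.003,"dy":0.044,"dz":0,"wx":0,"wy":0,"wz":0,"grip":-1},{"dx":-0.003,"dy":0.044,"dz":0,"wx":0,"wy":0,"wz":0,"grip":-1},{"dx":-0.003,"dy":0.044,"dz":0,"wx":0,"wy":0,"wz":0,"grip":-1},{"dx":-0.003,"dy":0.044,"dz":0,"wx":0,"wy":0,"wz":0,"grip":-1},{"dx":-0.003,"dy":0.044,"dz":0,"wx":0,"wy":0,"wz":0,"grip":-1},{"dx":-0.003,"dy":0.044,"dz":0,"wx":0,"wy":0,"wz":0,"grip":-1},{"dx":-0.003,"dy":0.044,"dz":0,"wx":0,"wy":0,"wz":0,"grip":-1}]'
python3 - <<'E'
from h import *
for n in('top','side'): cv2.imwrite(f'pics/{n}2.png',cv2.resize(env.grab_frame(n)[:,:,::-1],(800,600),interpolation=2))
E
```

```text
time_s: 11.7
ee_pos: [545.1, -446.5, 231.1]
ee_rot: [179.9, 0.1, 89.9]
force: [0.9, 0.5, 1.7]
gripper_width: 74.0
time_s: 12.6
ee_pos: [517.7, -47.2, 231.7]
ee_rot: [179.9, -0.0, 89.9]
force: [0.4, 0.4, 0.3]
gripper_width: 91.2
```

View pics/side2.png

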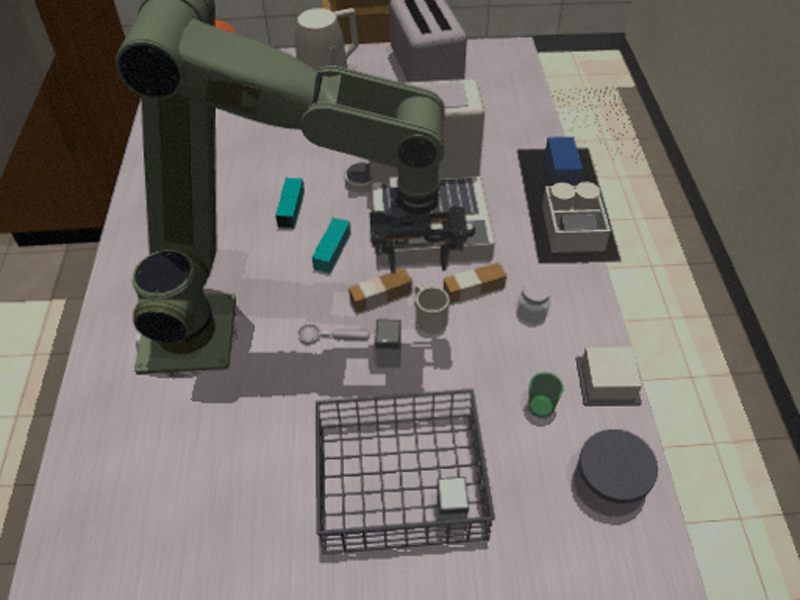

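TinA stands upright in the basket at (453,495), and nothing else has moved. On to tinB.

```bash
python3 -m jog '[{"dx":-0.003,"dy":0.041,"dz":0.001,"wx":0,"wy":0,"wz":0,"grip":-1},{"dx":-0.003,"dy":0.041,"dz":0,"wx":0,"wy":0,"wz":0,"grip":-1},{"dx":-0.003,"dy":0.041,"dz":0,"wx":0,"wy":0,"wz":0,"grip":-1},{"dx":-0.003,"dy":0.041,"dz":0,"wx":0,"wy":0,"wz":0,"grip":-1},{"dx":-0.003,"dy":0.041,"dz":0,"wx":0,"wy":0,"wz":0,"grip":-1},{"dx":-0.002,"dy":0.041,"dz":0,"wx":0,"wy":0,"wz":0,"grip":-1},{"dx":-0.002,"dy":0.041,"dz":0,"wx":0,"wy":0,"wz":0,"grip":-1},{"dx":-0.002,"dy":0.041,"dz":0,"wx":0,"wy":0,"wz":0,"grip":-1},{"dx":0,"dy":0,"dz":0,"wx":0,"wy":0,"wz":0,"grip":-1},{"dx":0,"dy":0,"dz":0,"wx":0,"wy":0,"wz":0,"grip":-1}]'
python3 - <<'E'
from h import *
b=[(217,276,262,318),(384,174,414,196)]
for n in('top','side'): cv2.imwrite(f'pics/{n}3.png',cv2.resize(env.grab_frame(n)[:,:,::-1],(800,600),interpolation=2))
cb=blob(cv2.resize(cv2.imread('pics/side3.png')[:,:,::-1],(512,384)),b[1],lambda h:(h[...,2]>120)&(h[...,1]<60)); print(len(cb),cen(cb)*S, plane('side',cen(cb),155).round(1))
E
```

```text
time_s: 13.7
ee_pos: [497.4, 278.9, 232.1]
ee_rot: [-180.0, 0.1, 90.0]
force: [0.5, 0.3, -0.7]
gripper_width: 91.2
29 [399.11656118 180.51160338] [499.  296.1 155. ]
```

```bash
python3 -m jog '[{"dx":0,"dy":0.003,"dz":-0.04,"wx":0,"wy":0,"wz":0,"grip":-1},{"dx":0,"dy":0,"dz":-0.03,"wx":0,"wy":0,"wz":0,"grip":-1},{"dx":0,"dy":0,"dz":-0.03,"wx":0,"wy":0,"wz":0,"grip":-1},{"dx":0,"dy":0,"dz":-0.02,"wx":0,"wy":0,"wz":0,"grip":-1},{"dx":0,"dy":0,"dz":0,"wx":0,"wy":0,"wz":0,"grip":-1},{"dx":0,"dy":0,"dz":0,"wx":0,"wy":0,"wz":0,"grip":1},{"dx":0,"dy":0,"dz":0,"wx":0,"wy":0,"wz":0,"grip":1},{"dx":0,"dy":0,"dz":0,"wx":0,"wy":0,"wz":0,"grip":1},{"dx":0,"dy":0,"dz":0,"wx":0,"wy":0,"wz":0,"grip":1},{"dx":0,"dy":0,"dz":0,"wx":0,"wy":0,"wz":0,"grip":1}]' 25
python3 -m jog '[{"dx":0,"dy":0,"dz":0,"wx":0,"wy":0,"wz":0,"grip":1},{"dx":0,"dy":0,"dz":0,"wx":0,"wy":0,"wz":0,"grip":1},{"dx":0,"dy":0,"dz":0.03,"wx":0,"wy":0,"wz":0,"grip":1},{"dx":0,"dy":0,"dz":0.03,"wx":0,"wy":0,"wz":0,"grip":1},{"dx":0,"dy":0,"dz":0.03,"wx":0,"wy":0,"wz":0,"grip":1},{"dx":0,"dy":0,"dz":0.03,"wx":0,"wy":0,"wz":0,"grip":1}]'
```

```text
time_s: 14.8
ee_pos: [497.4, 282.2, 113.0]
ee_rot: [179.9, -0.0, 90.0]
force: [-0.4, -0.7, 0.2]
gripper_width: 53.8
time_s: 15.4
ee_pos: [496.8, 282.0, 233.2]
ee_rot: [-180.0, 0.0, 90.0]
force: [0.9, 0.0, -0.8]
gripper_width: 50.0
```

```bash
python3 -m jog '[{"dx":0.003,"dy":-0.03,"dz":0.005,"wx":0,"wy":0,"wz":0,"grip":1},{"dx":0.003,"dy":-0.042,"dz":0,"wx":0,"wy":0,"wz":0,"grip":1},{"dx":0.003,"dy":-0.042,"dz":0,"wx":0,"wy":0,"wz":0,"grip":1},{"dx":0.003,"dy":-0.042,"dz":0,"wx":0,"wy":0,"wz":0,"grip":1},{"dx":0.003,"dy":-0.042,"dz":0,"wx":0,"wy":0,"wz":0,"grip":1},{"dx":0.003,"dy":-0.042,"dz":0,"wx":0,"wy":0,"wz":0,"grip":1},{"dx":0.003,"dy":-0.042,"dz":0,"wx":0,"wy":0,"wz":0,"grip":1},{"dx":0.003,"dy":-0.042,"dz":0,"wx":0,"wy":0,"wz":0,"grip":1},{"dx":0.003,"dy":-0.042,"dz":0,"wx":0,"wy":0,"wz":0,"grip":1},{"dx":0.003,"dy":-0.042,"dz":0,"wx":0,"wy":0,"wz":0,"grip":1}]'
python3 -m jog '[{"dx":0.003,"dy":-0.042,"dz":0,"wx":0,"wy":0,"wz":0,"grip":1},{"dx":0.003,"dy":-0.042,"dz":0,"wx":0,"wy":0,"wz":0,"grip":1},{"dx":0.003,"dy":-0.042,"dz":0,"wx":0,"wy":0,"wz":0,"grip":1},{"dx":0.003,"dy":-0.042,"dz":0,"wx":0,"wy":0,"wz":0,"grip":1},{"dx":0.003,"dy":-0.042,"dz":0,"wx":0,"wy":0,"wz":0,"grip":1},{"dx":0.006,"dy":-0.036,"dz":0,"wx":0,"wy":0,"wz":0,"grip":1},{"dx":0,"dy":-0.01,"dz":0,"wx":0,"wy":0,"wz":0,"grip":1},{"dx":0,"dy":0,"dz":0,"wx":0,"wy":0,"wz":0,"grip":1},{"dx":0,"dy":0,"dz":0,"wx":0,"wy":0,"wz":0,"grip":1}]'
```

```text
time_s: 16.4
ee_pos: [526.8, -127.5, 237.1]
ee_rot: [-180.0, -0.0, 90.0]
force: [0.5, 0.0, -1.1]
gripper_width: 50.1
time_s: 17.3
ee_pos: [547.9, -380.8, 237.0]
ee_rot: [-180.0, -0.1, 90.0]
force: [0.3, -0.4, -0.5]
gripper_width: 49.8
```

```bash
python3 -m jog '[{"dx":0,"dy":0,"dz":-0.04,"wx":0,"wy":0,"wz":0,"grip":1},{"dx":0,"dy":0,"dz":-0.04,"wx":0,"wy":0,"wz":0,"grip":1},{"dx":0,"dy":0,"dz":-0.04,"wx":0,"wy":0,"wz":0,"grip":1},{"dx":0,"dy":0,"dz":-0.03,"wx":0,"wy":0,"wz":0,"grip":1},{"dx":0,"dy":0,"dz":-0.018,"wx":0,"wy":0,"wz":0,"grip":1},{"dx":0,"dy":0,"dz":-0.006,"wx":0,"wy":0,"wz":0,"grip":1},{"dx":0,"dy":0,"dz":-0.002,"wx":0,"wy":0,"wz":0,"grip":1},{"dx":0,"dy":0,"dz":0,"wx":0,"wy":0,"wz":0,"grip":1}]'
python3 -m jog '[{"dx":0,"dy":0,"dz":0,"wx":0,"wy":0,"wz":0,"grip":-0.5},{"dx":0,"dy":0,"dz":0,"wx":0,"wy":0,"wz":0,"grip":-0.5},{"dx":0,"dy":0,"dz":0,"wx":0,"wy":0,"wz":0,"grip":-0.5},{"dx":0,"dy":0,"dz":0,"wx":0,"wy":0,"wz":0,"grip":-0.5},{"dx":0,"dy":0,"dz":0.03,"wx":0,"wy":0,"wz":0,"grip":-0.5},{"dx":0,"dy":0,"dz":0.045,"wx":0,"wy":0,"wz":0,"grip":-0.5},{"dx":0,"dy":0,"dz":0.05,"wx":0,"wy":0,"wz":0,"grip":-0.5},{"dx":-0.01,"dy":0.03,"dz":0.02,"wx":0,"wy":0,"wz":0,"grip":-1},{"dx":-0.02,"dy":0.04,"dz":0,"wx":0,"wy":0,"wz":0,"grip":-1},{"dx":0,"dy":0,"dz":0,"wx":0,"wy":0,"wz":0,"grip":-1}]'
python3 - <<'E'
from h import *
for n in('top','side'): cv2.imwrite(f'pics/{n}4.png',cv2.resize(env.grab_frame(n)[:,:,::-1],(800,600),interpolation=2))
E
```

```text
time_s: 18.1
ee_pos: [548.9, -381.6, 62.6]
ee_rot: [179.9, 0.1, 90.0]
force: [0.2, 0.1, 0.2]
gripper_width: 49.7
time_s: 19.1
ee_pos: [515.2, -307.6, 207.1]
ee_rot: [-179.9, -0.2, 90.1]
force: [0.4, -0.2, -0.2]
gripper_width: 89.4
```

View pics/side4.png

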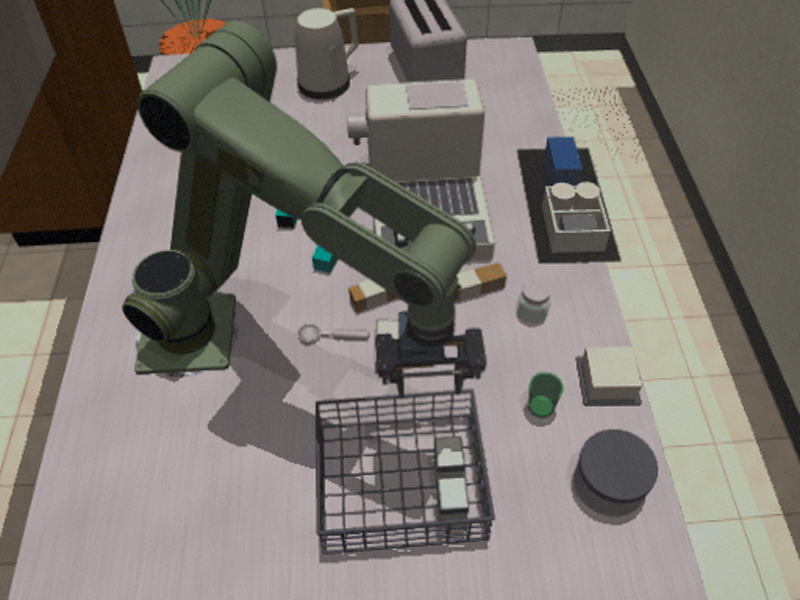

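Both tins stand in the basket, at (448,450) and (453,495). Next is tin3, which still shows at (388,328).

```bash
python3 -m jog '[{"dx":-0.013,"dy":0.043,"dz":0,"wx":0,"wy":0,"wz":-0.025,"grip":-1},{"dx":-0.013,"dy":0.043,"dz":0,"wx":0,"wy":0,"wz":-0.025,"grip":-1},{"dx":-0.013,"dy":0.043,"dz":0,"wx":0,"wy":0,"wz":-0.025,"grip":-1},{"dx":-0.013,"dy":0.043,"dz":0,"wx":0,"wy":0,"wz":-0.025,"grip":-1},{"dx":-0.012,"dy":0.042,"dz":0,"wx":0,"wy":0,"wz":-0.025,"grip":-1},{"dx":0,"dy":0,"dz":0,"wx":0,"wy":0,"wz":0,"grip":-1},{"dx":0,"dy":0,"dz":0,"wx":0,"wy":0,"wz":0,"grip":-1}]' 25
python3 - <<'E'
from h import *
T,Z=[env.grab_frame(n) for n in('top','side')]
cb=blob(Z,(365,310,420,345),lambda h:(h[...,2]>140)&(h[...,1]<60)); print(len(cb),cen(cb)*S, plane('side',cen(cb),95).round(1))
E
```

```text
time_s: 19.9
ee_pos: [455.2, -98.2, 206.6]
ee_rot: [179.9, 0.0, 82.9]
force: [-0.6, -0.4, -0.4]
gripper_width: 91.3
162 [393.41374465 323.64884458] [463.9 -78.2  95. ]
```

```bash
python3 -m jog '[{"dx":-0.004,"dy":0.004,"dz":-0.04,"wx":0,"wy":0,"wz":0,"grip":-1},{"dx":0,"dy":0,"dz":-0.04,"wx":0,"wy":0,"wz":0,"grip":-1},{"dx":0,"dy":0,"dz":-0.04,"wx":0,"wy":0,"wz":0,"grip":-1},{"dx":0,"dy":0,"dz":-0.035,"wx":0,"wy":0,"wz":0,"grip":-1},{"dx":0,"dy":0,"dz":0,"wx":0,"wy":0,"wz":0,"grip":-1},{"dx":0,"dy":0,"dz":0,"wx":0,"wy":0,"wz":0,"grip":1},{"dx":0,"dy":0,"dz":0,"wx":0,"wy":0,"wz":0,"grip":1},{"dx":0,"dy":0,"dz":0,"wx":0,"wy":0,"wz":0,"grip":1},{"dx":0,"dy":0,"dz":0,"wx":0,"wy":0,"wz":0,"grip":1},{"dx":0,"dy":0,"dz":0,"wx":0,"wy":0,"wz":0,"grip":1}]' 25
python3 -m jog '[{"dx":0,"dy":0,"dz":0,"wx":0,"wy":0,"wz":0,"grip":1},{"dx":0,"dy":0,"dz":0,"wx":0,"wy":0,"wz":0,"grip":1},{"dx":0,"dy":0,"dz":0.03,"wx":0,"wy":0,"wz":0,"grip":1},{"dx":0,"dy":0,"dz":0.04,"wx":0,"wy":0,"wz":0,"grip":1},{"dx":0,"dy":0,"dz":0.04,"wx":0,"wy":0,"wz":0,"grip":1},{"dx":0,"dy":0,"dz":0.04,"wx":0,"wy":0,"wz":0,"grip":1},{"dx":0,"dy":0,"dz":0,"wx":0,"wy":0,"wz":0,"grip":1}]'
```

```text
time_s: 21.0
ee_pos: [450.7, -94.0, 52.2]
ee_rot: [179.9, 0.0, 82.8]
force: [-0.5, -0.2, -0.4]
gripper_width: 54.4
time_s: 21.7
ee_pos: [453.3, -94.6, 206.3]
ee_rot: [179.4, 0.1, 82.8]
force: [-0.4, -0.2, -1.1]
gripper_width: 50.6
```

```bash
python3 -m jog '[{"dx":0.019,"dy":-0.041,"dz":0,"wx":0,"wy":0,"wz":0.025,"grip":1},{"dx":0.019,"dy":-0.041,"dz":0,"wx":0,"wy":0,"wz":0.025,"grip":1},{"dx":0.019,"dy":-0.041,"dz":0,"wx":0,"wy":0,"wz":0.025,"grip":1},{"dx":0.019,"dy":-0.041,"dz":0,"wx":0,"wy":0,"wz":0.025,"grip":1},{"dx":0.019,"dy":-0.041,"dz":0,"wx":0,"wy":0,"wz":0.025,"grip":1},{"dx":0,"dy":0,"dz":0,"wx":0,"wy":0,"wz":0,"grip":1},{"dx":0,"dy":0,"dz":0,"wx":0,"wy":0,"wz":0,"grip":1}]'
python3 -m jog '[{"dx":0,"dy":0,"dz":-0.03,"wx":0,"wy":0,"wz":0,"grip":1},{"dx":0,"dy":0,"dz":-0.04,"wx":0,"wy":0,"wz":0,"grip":1},{"dx":0,"dy":0,"dz":-0.04,"wx":0,"wy":0,"wz":0,"grip":1},{"dx":0,"dy":0,"dz":-0.025,"wx":0,"wy":0,"wz":0,"grip":1},{"dx":0,"dy":0,"dz":-0.007,"wx":0,"wy":0,"wz":0,"grip":1},{"dx":0,"dy":0,"dz":-0.002,"wx":0,"wy":0,"wz":0,"grip":1},{"dx":0,"dy":0,"dz":0,"wx":0,"wy":0,"wz":0,"grip":1}]'
```

```text
time_s: 22.4
ee_pos: [544.4, -299.1, 198.9]
ee_rot: [-179.8, -0.1, 89.9]
force: [-0.2, -0.8, -0.7]
gripper_width: 50.3
time_s: 23.1
ee_pos: [544.6, -297.4, 57.8]
ee_rot: [-180.0, -0.0, 90.0]
force: [-0.6, -0.4, -1.7]
gripper_width: 50.0
```

```bash
python3 -m jog '[{"dx":0,"dy":0,"dz":0,"wx":0,"wy":0,"wz":0,"grip":-0.5},{"dx":0,"dy":0,"dz":0,"wx":0,"wy":0,"wz":0,"grip":-0.5},{"dx":0,"dy":0,"dz":0,"wx":0,"wy":0,"wz":0,"grip":-0.5},{"dx":0,"dy":0,"dz":0,"wx":0,"wy":0,"wz":0,"grip":-0.5},{"dx":0,"dy":0,"dz":0.03,"wx":0,"wy":0,"wz":0,"grip":-0.5},{"dx":0,"dy":0,"dz":0.045,"wx":0,"wy":0,"wz":0,"grip":-0.5},{"dx":0,"dy":0,"dz":0.05,"wx":0,"wy":0,"wz":0,"grip":-0.5},{"dx":0,"dy":0,"dz":0.02,"wx":0,"wy":0,"wz":0,"grip":-1}]'
python3 -m jog '[{"dx":-0.011,"dy":0.037,"dz":0,"wx":0,"wy":0,"wz":-0.122,"grip":-1},{"dx":-0.011,"dy":0.037,"dz":0,"wx":0,"wy":0,"wz":-0.122,"grip":-1},{"dx":-0.011,"dy":0.037,"dz":0,"wx":0,"wy":0,"wz":-0.122,"grip":-1},{"dx":-0.011,"dy":0.037,"dz":0,"wx":0,"wy":0,"wz":-0.122,"grip":-1},{"dx":-0.011,"dy":0.037,"dz":0,"wx":0,"wy":0,"wz":-0.122,"grip":-1},{"dx":-0.011,"dy":0.037,"dz":0,"wx":0,"wy":0,"wz":-0.122,"grip":-1},{"dx":-0.011,"dy":0.037,"dz":0,"wx":0,"wy":0,"wz":-0.122,"grip":-1}]'
python3 - <<'E'
from h import *
for n in('top','side'): cv2.imwrite(f'pics/{n}5.png',cv2.resize(env.grab_frame(n)[:,:,::-1],(800,600),interpolation=2))
E
```

```text
time_s: 23.9
ee_pos: [547.0, -300.1, 207.9]
ee_rot: [179.6, 0.2, 90.0]
force: [0.4, -0.3, -0.2]
gripper_width: 73.8
time_s: 24.6
ee_pos: [467.5, -38.6, 202.5]
ee_rot: [180.0, -0.0, 40.7]
force: [0.5, -0.0, -0.4]
gripper_width: 91.3
```

View pics/side5.png

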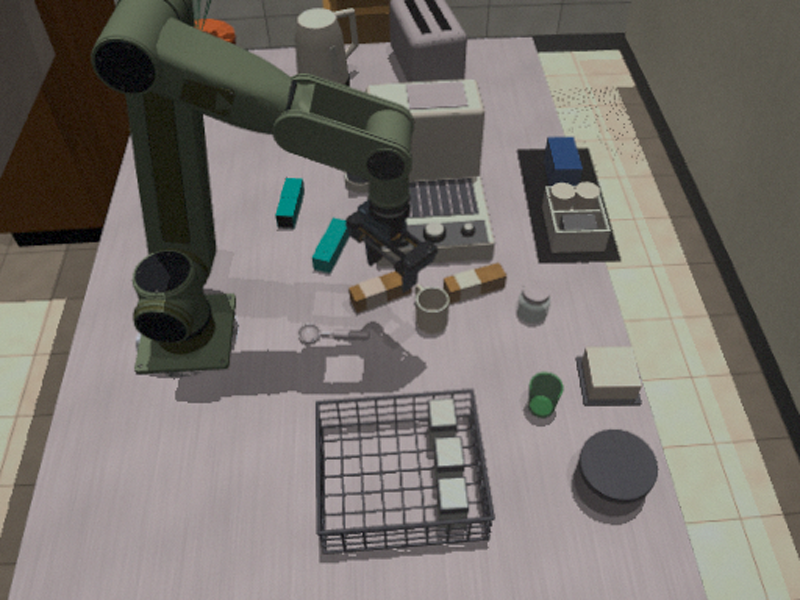

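All three tins stand upright in the basket, and both sleeves and the mug are unmoved. Next I grasp the near sleeve.

```bash
python3 -m jog '[{"dx":-0.01,"dy":0.038,"dz":0,"wx":0,"wy":0,"wz":-0.12,"grip":-1},{"dx":-0.01,"dy":0.038,"dz":0,"wx":0,"wy":0,"wz":-0.12,"grip":-1},{"dx":-0.01,"dy":0.038,"dz":0,"wx":0,"wy":0,"wz":-0.12,"grip":-1},{"dx":0,"dy":0,"dz":-0.04,"wx":0,"wy":0,"wz":0,"grip":-1},{"dx":0,"dy":0,"dz":-0.04,"wx":0,"wy":0,"wz":0,"grip":-1},{"dx":0,"dy":0,"dz":-0.03,"wx":0,"wy":0,"wz":0,"grip":-1},{"dx":0,"dy":0,"dz":0,"wx":0,"wy":0,"wz":0,"grip":-1},{"dx":0,"dy":0,"dz":0,"wx":0,"wy":0,"wz":0,"grip":-1}]' 25
```

```text
time_s: 25.5
ee_pos: [438.9, 73.7, 92.8]
ee_rot: [180.0, -0.0, 20.4]
force: [-0.0, -0.1, 0.5]
gripper_width: 91.2
```

```bash
python3 -m jog '[{"dx":-0.001,"dy":0.002,"dz":-0.03,"wx":0,"wy":0,"wz":0,"grip":-1},{"dx":0,"dy":0,"dz":-0.03,"wx":0,"wy":0,"wz":0,"grip":-1},{"dx":0,"dy":0,"dz":-0.018,"wx":0,"wy":0,"wz":0,"grip":-1},{"dx":0,"dy":0,"dz":0,"wx":0,"wy":0,"wz":0,"grip":-1},{"dx":0,"dy":0,"dz":0,"wx":0,"wy":0,"wz":0,"grip":1},{"dx":0,"dy":0,"dz":0,"wx":0,"wy":0,"wz":0,"grip":1},{"dx":0,"dy":0,"dz":0,"wx":0,"wy":0,"wz":0,"grip":1},{"dx":0,"dy":0,"dz":0,"wx":0,"wy":0,"wz":0,"grip":1},{"dx":0,"dy":0,"dz":0,"wx":0,"wy":0,"wz":0,"grip":1},{"dx":0,"dy":0,"dz":0,"wx":0,"wy":0,"wz":0,"grip":1}]' 25
python3 -m jog '[{"dx":0,"dy":0,"dz":0,"wx":0,"wy":0,"wz":0,"grip":1},{"dx":0,"dy":0,"dz":0,"wx":0,"wy":0,"wz":0,"grip":1},{"dx":0,"dy":0,"dz":0.03,"wx":0,"wy":0,"wz":0,"grip":1},{"dx":0,"dy":0,"dz":0.04,"wx":0,"wy":0,"wz":0,"grip":1},{"dx":0,"dy":0,"dz":0.04,"wx":0,"wy":0,"wz":0,"grip":1},{"dx":0,"dy":0,"dz":0.04,"wx":0,"wy":0,"wz":0,"grip":1},{"dx":0,"dy":0,"dz":0.03,"wx":0,"wy":0,"wz":0,"grip":1},{"dx":0,"dy":0,"dz":0,"wx":0,"wy":0,"wz":0,"grip":1}]'
```

```text
time_s: 26.5
ee_pos: [437.3, 76.1, 14.5]
ee_rot: [180.0, -0.0, 20.4]
force: [-0.3, -0.1, 0.3]
gripper_width: 46.1
time_s: 27.3
ee_pos: [439.8, 76.5, 198.3]
ee_rot: [179.9, -0.5, 20.4]
force: [0.5, 0.5, -0.1]
gripper_width: 45.1
```

```bash
python3 -m jog '[{"dx":-0.004,"dy":-0.03,"dz":0,"wx":0,"wy":0,"wz":-0.03,"grip":1},{"dx":-0.004,"dy":-0.043,"dz":0,"wx":0,"wy":0,"wz":-0.03,"grip":1},{"dx":-0.004,"dy":-0.043,"dz":0,"wx":0,"wy":0,"wz":-0.03,"grip":1},{"dx":-0.004,"dy":-0.043,"dz":0,"wx":0,"wy":0,"wz":-0.03,"grip":1},{"dx":-0.004,"dy":-0.043,"dz":0,"wx":0,"wy":0,"wz":-0.03,"grip":1},{"dx":-0.004,"dy":-0.043,"dz":0,"wx":0,"wy":0,"wz":-0.03,"grip":1},{"dx":-0.004,"dy":-0.043,"dz":0,"wx":0,"wy":0,"wz":-0.03,"grip":1},{"dx":-0.004,"dy":-0.043,"dz":0,"wx":0,"wy":0,"wz":-0.03,"grip":1},{"dx":-0.004,"dy":-0.043,"dz":0,"wx":0,"wy":0,"wz":-0.03,"grip":1},{"dx":-0.004,"dy":-0.043,"dz":0,"wx":0,"wy":0,"wz":-0.03,"grip":1}]'
python3 -m jog '[{"dx":-0.004,"dy":-0.043,"dz":0,"wx":0,"wy":0,"wz":-0.03,"grip":1},{"dx":0,"dy":-0.043,"dz":0,"wx":0,"wy":0,"wz":-0.026,"grip":1},{"dx":0,"dy":-0.008,"dz":0,"wx":0,"wy":0,"wz":0,"grip":1},{"dx":0,"dy":0,"dz":0,"wx":0,"wy":0,"wz":0,"grip":1},{"dx":0,"dy":0,"dz":0,"wx":0,"wy":0,"wz":0,"grip":1}]'
```

```text
time_s: 28.3
ee_pos: [396.1, -342.2, 192.8]
ee_rot: [-179.9, 0.1, 3.1]
force: [1.3, 0.7, 0.3]
gripper_width: 44.9
time_s: 28.8
ee_pos: [392.8, -433.4, 193.2]
ee_rot: [-179.9, 0.1, 0.0]
force: [0.3, 0.2, -1.0]
gripper_width: 44.8
```

Lower to TCP 31, look, then release.

```bash
python3 -m jog '[{"dx":0,"dy":0,"dz":-0.04,"wx":0,"wy":0,"wz":0,"grip":1},{"dx":0,"dy":0,"dz":-0.04,"wx":0,"wy":0,"wz":0,"grip":1},{"dx":0,"dy":0,"dz":-0.04,"wx":0,"wy":0,"wz":0,"grip":1},{"dx":0,"dy":0,"dz":-0.03,"wx":0,"wy":0,"wz":0,"grip":1},{"dx":0,"dy":0,"dz":-0.012,"wx":0,"wy":0,"wz":0,"grip":1},{"dx":0,"dy":0,"dz":0,"wx":0,"wy":0,"wz":0,"grip":1},{"dx":0,"dy":0,"dz":0,"wx":0,"wy":0,"wz":0,"grip":1}]'
python3 -m jog '[{"dx":0,"dy":0,"dz":0,"wx":0,"wy":0,"wz":0,"grip":-0.4},{"dx":0,"dy":0,"dz":0,"wx":0,"wy":0,"wz":0,"grip":-0.4},{"dx":0,"dy":0,"dz":0,"wx":0,"wy":0,"wz":0,"grip":-0.4},{"dx":0,"dy":0,"dz":0,"wx":0,"wy":0,"wz":0,"grip":-0.4},{"dx":0,"dy":0,"dz":0.03,"wx":0,"wy":0,"wz":0,"grip":-0.4},{"dx":0,"dy":0,"dz":0.045,"wx":0,"wy":0,"wz":0,"grip":-0.4},{"dx":0,"dy":0,"dz":0.05,"wx":0,"wy":0,"wz":0,"grip":-0.4},{"dx":0,"dy":0,"dz":0.04,"wx":0,"wy":0,"wz":0,"grip":-1}]'
python3 -m jog '[{"dx":0.022,"dy":0.042,"dz":0,"wx":0,"wy":0,"wz":0.026,"grip":-1},{"dx":0.022,"dy":0.042,"dz":0,"wx":0,"wy":0,"wz":0.026,"grip":-1},{"dx":0.022,"dy":0.042,"dz":0,"wx":0,"wy":0,"wz":0.026,"grip":-1},{"dx":0.022,"dy":0.042,"dz":0,"wx":0,"wy":0,"wz":0.026,"grip":-1},{"dx":0.022,"dy":0.042,"dz":0,"wx":0,"wy":0,"wz":0.026,"grip":-1},{"dx":0.022,"dy":0.042,"dz":0,"wx":0,"wy":0,"wz":0.026,"grip":-1},{"dx":0.022,"dy":0.042,"dz":0,"wx":0,"wy":0,"wz":0.026,"grip":-1}]'
python3 - <<'E'
from h import *
for n in('top','side'): cv2.imwrite(f'pics/{n}6.png',cv2.resize(env.grab_frame(n)[:,:,::-1],(800,600),interpolation=2))
E
```

```text
time_s: 29.5
ee_pos: [394.1, -435.1, 33.7]
ee_rot: [179.9, -0.1, 0.1]
force: [0.5, -0.1, -0.4]
gripper_width: 44.9
time_s: 30.3
ee_pos: [393.4, -435.3, 200.3]
ee_rot: [179.9, -0.1, 0.0]
force: [0.9, -0.5, -0.3]
gripper_width: 69.4
time_s: 31.0
ee_pos: [547.7, -139.1, 197.6]
ee_rot: [180.0, -0.0, 10.5]
force: [-0.5, 0.3, 0.4]
gripper_width: 91.0
```

View pics/side6.png

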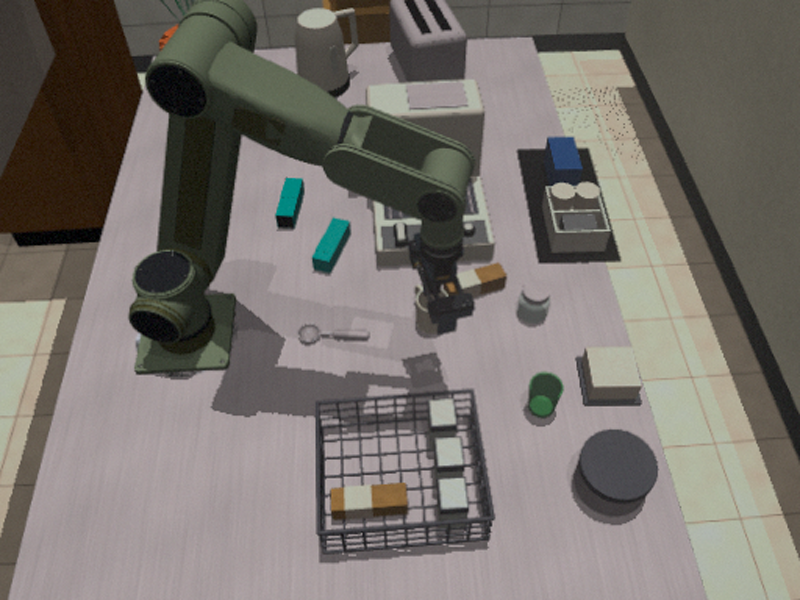

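The near sleeve lies flat in the basket at (370,500), and the far sleeve is unmoved. I go for it.

```bash
python3 -m jog '[{"dx":0.018,"dy":0.037,"dz":0,"wx":0,"wy":0,"wz":0.02,"grip":-1},{"dx":0.018,"dy":0.037,"dz":0,"wx":0,"wy":0,"wz":0.02,"grip":-1},{"dx":0.018,"dy":0.037,"dz":0,"wx":0,"wy":0,"wz":0.02,"grip":-1},{"dx":0.018,"dy":0.037,"dz":0,"wx":0,"wy":0,"wz":0.02,"grip":-1},{"dx":0.018,"dy":0.037,"dz":0,"wx":0,"wy":0,"wz":0.02,"grip":-1},{"dx":0.018,"dy":0.036,"dz":0,"wx":0,"wy":0,"wz":0.013,"grip":-1},{"dx":0,"dy":0,"dz":-0.04,"wx":0,"wy":0,"wz":0,"grip":-1},{"dx":0,"dy":0,"dz":-0.04,"wx":0,"wy":0,"wz":0,"grip":-1},{"dx":0,"dy":0,"dz":-0.02,"wx":0,"wy":0,"wz":0,"grip":-1},{"dx":0,"dy":0,"dz":0,"wx":0,"wy":0,"wz":0,"grip":-1}]' 25
```

```text
time_s: 32.1
ee_pos: [652.6, 79.0, 93.5]
ee_rot: [-179.9, 0.5, 16.9]
force: [0.0, -1.2, -0.8]
gripper_width: 91.3
```

```bash
python3 -m jog '[{"dx":0.002,"dy":0.002,"dz":-0.03,"wx":0,"wy":0,"wz":0,"grip":-1},{"dx":0,"dy":0,"dz":-0.03,"wx":0,"wy":0,"wz":0,"grip":-1},{"dx":0,"dy":0,"dz":-0.019,"wx":0,"wy":0,"wz":0,"grip":-1},{"dx":0,"dy":0,"dz":0,"wx":0,"wy":0,"wz":0,"grip":-1},{"dx":0,"dy":0,"dz":0,"wx":0,"wy":0,"wz":0,"grip":1},{"dx":0,"dy":0,"dz":0,"wx":0,"wy":0,"wz":0,"grip":1},{"dx":0,"dy":0,"dz":0,"wx":0,"wy":0,"wz":0,"grip":1},{"dx":0,"dy":0,"dz":0,"wx":0,"wy":0,"wz":0,"grip":1},{"dx":0,"dy":0,"dz":0,"wx":0,"wy":0,"wz":0,"grip":1},{"dx":0,"dy":0,"dz":0,"wx":0,"wy":0,"wz":0,"grip":1}]' 25
python3 -m jog '[{"dx":0,"dy":0,"dz":0,"wx":0,"wy":0,"wz":0,"grip":1},{"dx":0,"dy":0,"dz":0,"wx":0,"wy":0,"wz":0,"grip":1},{"dx":0,"dy":0,"dz":0.03,"wx":0,"wy":0,"wz":0,"grip":1},{"dx":0,"dy":0,"dz":0.04,"wx":0,"wy":0,"wz":0,"grip":1},{"dx":0,"dy":0,"dz":0.04,"wx":0,"wy":0,"wz":0,"grip":1},{"dx":0,"dy":0,"dz":0.04,"wx":0,"wy":0,"wz":0,"grip":1},{"dx":0,"dy":0,"dz":0.03,"wx":0,"wy":0,"wz":0,"grip":1},{"dx":0,"dy":0,"dz":0,"wx":0,"wy":0,"wz":0,"grip":1}]'
```

```text
time_s: 33.1
ee_pos: [657.2, 82.1, 18.6]
ee_rot: [180.0, -0.0, 16.9]
force: [0.5, 0.2, 0.1]
gripper_width: 46.1
time_s: 33.9
ee_pos: [659.7, 82.4, 203.6]
ee_rot: [179.9, -0.6, 16.9]
force: [0.3, 0.2, -1.2]
gripper_width: 44.6
```

```bash
python3 -m jog '[{"dx":-0.02,"dy":-0.03,"dz":0,"wx":0,"wy":0,"wz":-0.027,"grip":1},{"dx":-0.024,"dy":-0.036,"dz":0,"wx":0,"wy":0,"wz":-0.027,"grip":1},{"dx":-0.024,"dy":-0.036,"dz":0,"wx":0,"wy":0,"wz":-0.027,"grip":1},{"dx":-0.024,"dy":-0.036,"dz":0,"wx":0,"wy":0,"wz":-0.027,"grip":1},{"dx":-0.024,"dy":-0.036,"dz":0,"wx":0,"wy":0,"wz":-0.027,"grip":1},{"dx":-0.024,"dy":-0.036,"dz":0,"wx":0,"wy":0,"wz":-0.027,"grip":1},{"dx":-0.024,"dy":-0.036,"dz":0,"wx":0,"wy":0,"wz":-0.027,"grip":1},{"dx":-0.024,"dy":-0.036,"dz":0,"wx":0,"wy":0,"wz":-0.027,"grip":1},{"dx":-0.024,"dy":-0.036,"dz":0,"wx":0,"wy":0,"wz":-0.027,"grip":1},{"dx":-0.024,"dy":-0.036,"dz":0,"wx":0,"wy":0,"wz":-0.027,"grip":1}]'
python3 -m jog '[{"dx":-0.026,"dy":-0.036,"dz":0,"wx":0,"wy":0,"wz":-0.025,"grip":1},{"dx":0,"dy":-0.01,"dz":0,"wx":0,"wy":0,"wz":0,"grip":1},{"dx":0,"dy":0,"dz":0,"wx":0,"wy":0,"wz":0,"grip":1},{"dx":0,"dy":0,"dz":0,"wx":0,"wy":0,"wz":0,"grip":1}]'
```

```text
time_s: 34.9
ee_pos: [419.3, -272.7, 196.8]
ee_rot: [-179.9, 0.1, 1.4]
force: [0.4, 0.1, -0.1]
gripper_width: 45.5
time_s: 35.3
ee_pos: [395.3, -317.0, 197.4]
ee_rot: [-179.9, 0.1, 0.0]
force: [-0.2, -0.7, -0.4]
gripper_width: 45.1
```

```bash
python3 -m jog '[{"dx":0,"dy":0,"dz":-0.04,"wx":0,"wy":0,"wz":0,"grip":1},{"dx":0,"dy":0,"dz":-0.04,"wx":0,"wy":0,"wz":0,"grip":1},{"dx":0,"dy":0,"dz":-0.04,"wx":0,"wy":0,"wz":0,"grip":1},{"dx":0,"dy":0,"dz":-0.03,"wx":0,"wy":0,"wz":0,"grip":1},{"dx":0,"dy":0,"dz":-0.014,"wx":0,"wy":0,"wz":0,"grip":1},{"dx":0,"dy":0,"dz":0,"wx":0,"wy":0,"wz":0,"grip":1},{"dx":0,"dy":0,"dz":0,"wx":0,"wy":0,"wz":0,"grip":1}]'
python3 -m jog '[{"dx":0,"dy":0,"dz":0,"wx":0,"wy":0,"wz":0,"grip":-0.4},{"dx":0,"dy":0,"dz":0,"wx":0,"wy":0,"wz":0,"grip":-0.4},{"dx":0,"dy":0,"dz":0,"wx":0,"wy":0,"wz":0,"grip":-0.4},{"dx":0,"dy":0,"dz":0,"wx":0,"wy":0,"wz":0,"grip":-0.4},{"dx":0,"dy":0,"dz":0.03,"wx":0,"wy":0,"wz":0,"grip":-0.4},{"dx":0,"dy":0,"dz":0.045,"wx":0,"wy":0,"wz":0,"grip":-0.4},{"dx":0,"dy":0,"dz":0.05,"wx":0,"wy":0,"wz":0,"grip":-0.4},{"dx":0,"dy":0,"dz":0.04,"wx":0,"wy":0,"wz":0,"grip":0}]'
python3 -m jog '[{"dx":0.008,"dy":0.042,"dz":0,"wx":0,"wy":0,"wz":0.125,"grip":1},{"dx":0.008,"dy":0.042,"dz":0,"wx":0,"wy":0,"wz":0.125,"grip":1},{"dx":0.008,"dy":0.042,"dz":0,"wx":0,"wy":0,"wz":0.125,"grip":1},{"dx":0.008,"dy":0.042,"dz":0,"wx":0,"wy":0,"wz":0.125,"grip":1},{"dx":0.008,"dy":0.042,"dz":0,"wx":0,"wy":0,"wz":0.125,"grip":1},{"dx":0.008,"dy":0.042,"dz":0,"wx":0,"wy":0,"wz":0.125,"grip":1},{"dx":0.008,"dy":0.042,"dz":0,"wx":0,"wy":0,"wz":0.125,"grip":1},{"dx":0.008,"dy":0.042,"dz":0,"wx":0,"wy":0,"wz":0.125,"grip":1},{"dx":0.008,"dy":0.042,"dz":0,"wx":0,"wy":0,"wz":0.125,"grip":1},{"dx":0.008,"dy":0.042,"dz":0,"wx":0,"wy":0,"wz":0.125,"grip":1}]'
python3 - <<'E'
from h import *
for n in('top','side'): cv2.imwrite(f'pics/{n}7.png',cv2.resize(env.grab_frame(n)[:,:,::-1],(800,600),interpolation=2))
E
```

```text
time_s: 36.0
ee_pos: [396.1, -317.1, 34.5]
ee_rot: [-180.0, -0.0, 0.1]
force: [0.3, -0.0, -0.6]
gripper_width: 44.5
time_s: 36.8
ee_pos: [395.3, -318.2, 202.3]
ee_rot: [179.9, -0.1, -0.0]
force: [0.7, -1.0, -0.2]
gripper_width: 58.6
time_s: 37.8
ee_pos: [475.2, 103.8, 199.7]
ee_rot: [180.0, -0.0, 71.9]
force: [0.5, -0.3, 0.0]
gripper_width: 0.5
```

View pics/side7.png

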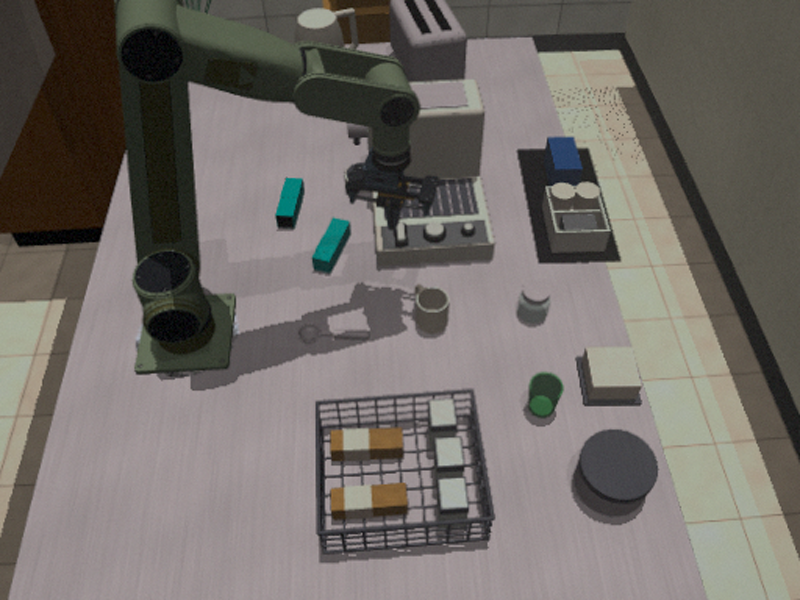

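View pics/top7.png

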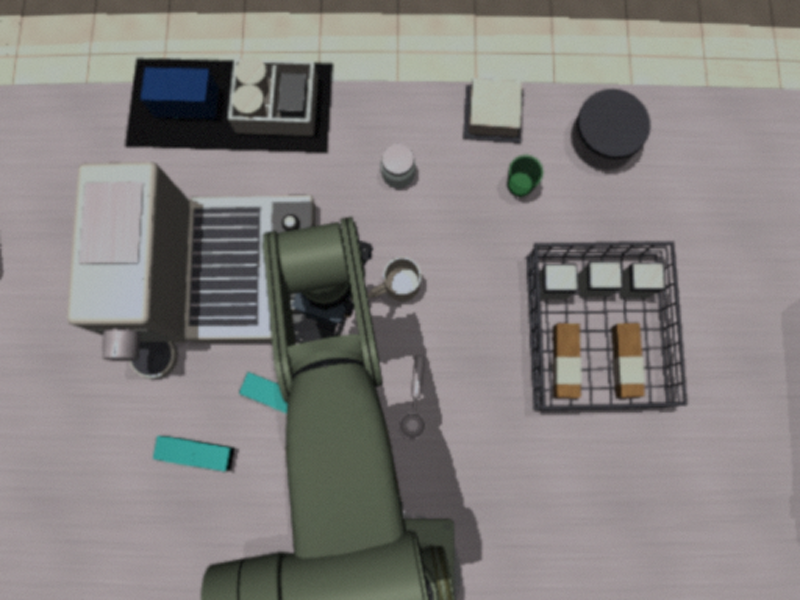

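All five empties rest flat or upright inside the basket: tins along the top at y≈278, sleeves at (568,360) and (630,360). The mug, jar and tumbler have not moved. Now the bar key.

```bash
python3 -m jog '[{"dx":0.006,"dy":0.034,"dz":0,"wx":0,"wy":0,"wz":0.105,"grip":1},{"dx":0.006,"dy":0.034,"dz":0,"wx":0,"wy":0,"wz":0.105,"grip":1},{"dx":0.006,"dy":0.034,"dz":0,"wx":0,"wy":0,"wz":0.105,"grip":1},{"dx":0,"dy":0,"dz":-0.04,"wx":0,"wy":0,"wz":0,"grip":1},{"dx":0,"dy":0,"dz":-0.04,"wx":0,"wy":0,"wz":0,"grip":1},{"dx":0,"dy":0,"dz":-0.025,"wx":0,"wy":0,"wz":0,"grip":1},{"dx":0,"dy":0,"dz":0,"wx":0,"wy":0,"wz":0,"grip":1},{"dx":0,"dy":0,"dz":0,"wx":0,"wy":0,"wz":0,"grip":1}]'
```

```text
time_s: 38.7
ee_pos: [493.6, 203.5, 94.9]
ee_rot: [180.0, 0.0, 89.6]
force: [1.1, -0.1, 0.9]
gripper_width: 0.6
```

```bash
python3 -m jog '[{"dx":0,"dy":0.002,"dz":-0.009,"wx":0,"wy":0,"wz":0,"grip":1},{"dx":0,"dy":0,"dz":-0.005,"wx":0,"wy":0,"wz":0,"grip":1},{"dx":0,"dy":0,"dz":-0.005,"wx":0,"wy":0,"wz":0,"grip":1},{"dx":0,"dy":0,"dz":0,"wx":0,"wy":0,"wz":0,"grip":1},{"dx":0,"dy":0,"dz":0,"wx":0,"wy":0,"wz":0,"grip":1},{"dx":0,"dy":0,"dz":0,"wx":0,"wy":0,"wz":0,"grip":1}]'
```

```text
time_s: 39.3
ee_pos: [494.1, 206.4, 76.3]
ee_rot: [179.8, -0.0, 89.7]
force: [-0.1, 0.0, 5.8]
gripper_width: 0.6
```

```bash
python3 -m jog '[{"dx":0,"dy":0,"dz":0,"wx":0,"wy":0,"wz":0,"grip":1},{"dx":0,"dy":0,"dz":0.02,"wx":0,"wy":0,"wz":0,"grip":1},{"dx":0.039,"dy":0,"dz":0,"wx":0,"wy":0,"wz":0,"grip":1},{"dx":0.04,"dy":0,"dz":0,"wx":0,"wy":0,"wz":0,"grip":1},{"dx":0,"dy":0,"dz":0,"wx":0,"wy":0,"wz":0,"grip":1},{"dx":0,"dy":0,"dz":-0.01,"wx":0,"wy":0,"wz":0,"grip":1},{"dx":0,"dy":0,"dz":0,"wx":0,"wy":0,"wz":0,"grip":1}]'
python3 -m jog '[{"dx":0,"dy":0,"dz":-0.005,"wx":0,"wy":0,"wz":0,"grip":1},{"dx":0,"dy":0,"dz":-0.005,"wx":0,"wy":0,"wz":0,"grip":1},{"dx":0,"dy":0,"dz":0,"wx":0,"wy":0,"wz":0,"grip":1},{"dx":0,"dy":0,"dz":0,"wx":0,"wy":0,"wz":0,"grip":1},{"dx":0,"dy":0,"dz":0,"wx":0,"wy":0,"wz":0,"grip":1},{"dx":0,"dy":0,"dz":0,"wx":0,"wy":0,"wz":0,"grip":1}]'
```

```text
time_s: 40.0
ee_pos: [569.6, 205.4, 83.0]
ee_rot: [-179.7, 0.1, 89.7]
force: [-0.3, -0.3, -1.0]
gripper_width: 0.8
time_s: 40.6
ee_pos: [570.9, 206.1, 76.3]
ee_rot: [-179.9, 0.0, 89.7]
force: [-2.9, -1.3, 7.2]
gripper_width: 0.0
```

```bash
python3 -m jog '[{"dx":0,"dy":0,"dz":0,"wx":0,"wy":0,"wz":0,"grip":1},{"dx":0,"dy":0,"dz":0.04,"wx":0,"wy":0,"wz":0,"grip":1},{"dx":0,"dy":0,"dz":0.04,"wx":0,"wy":0,"wz":0,"grip":1},{"dx":0,"dy":0,"dz":0.04,"wx":0,"wy":0,"wz":0,"grip":1},{"dx":-0.02,"dy":-0.04,"dz":0,"wx":0,"wy":0,"wz":0,"grip":1},{"dx":-0.02,"dy":-0.04,"dz":0,"wx":0,"wy":0,"wz":0,"grip":1},{"dx":0,"dy":0,"dz":0,"wx":0,"wy":0,"wz":0,"grip":1},{"dx":0,"dy":0,"dz":0,"wx":0,"wy":0,"wz":0,"grip":1}]'
python3 - <<'E'
from h import *
for n in('top','side'): cv2.imwrite(f'pics/{n}8.png',cv2.resize(env.grab_frame(n)[:,:,::-1],(800,600),interpolation=2))
E
```

```text
time_s: 41.4
ee_pos: [531.7, 125.7, 195.5]
ee_rot: [180.0, -0.0, 89.6]
force: [0.5, 0.3, 0.6]
gripper_width: 0.5
```

View pics/side8.png

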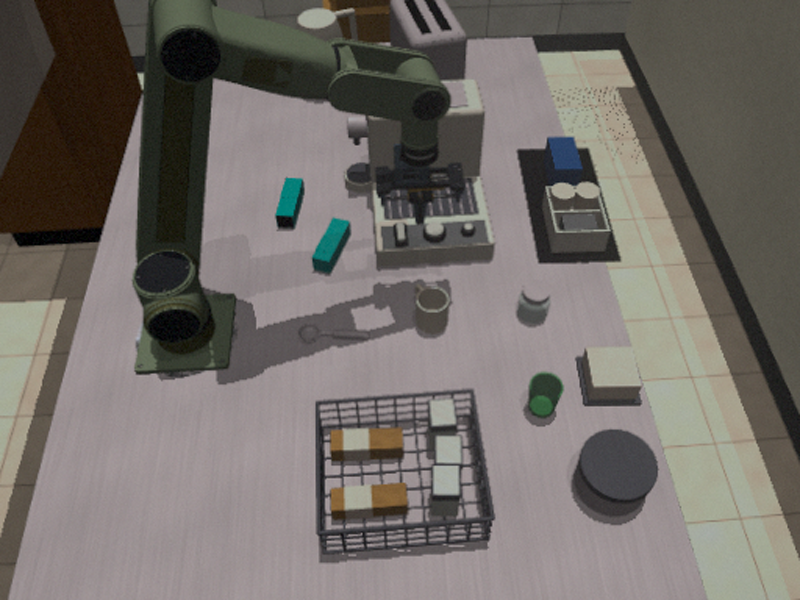

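TinA was knocked about 2 cm towards its neighbour, to (446,480), and is still inside. I check its height and that it is at rest before handing in.

```bash
python3 -m jog '[{"dx":0,"dy":0,"dz":0,"wx":0,"wy":0,"wz":0,"grip":1},{"dx":0,"dy":0,"dz":0,"wx":0,"wy":0,"wz":0,"grip":1},{"dx":0,"dy":0,"dz":0,"wx":0,"wy":0,"wz":0,"grip":1}]'
python3 - <<'E'
from h import *
T,Z=env.grab_frame('top'),env.grab_frame('side')
a=cv2.resize(T[:,:,::-1],(800,600),interpolation=2)[230:420,520:700];b=cv2.resize(Z[:,:,::-1],(800,600),interpolation=2)[380:570,310:500]
cv2.imwrite('pics/c9.png',cv2.resize(np.hstack([a[:,:180],b]),(0,0),fx=2.1,fy=2.1,interpolation=2))
f=lambda h:(h[...,2]>140)&(h[...,1]<60)
cb=blob(Z,(428,466,465,500),f);print(len(cb),cen(cb)*S,plane('side',cen(cb),101).round(1))
E
```

```text
time_s: 41.8
ee_pos: [532.4, 126.7, 195.0]
ee_rot: [-180.0, 0.0, 89.7]
force: [-0.6, -0.4, -0.5]
gripper_width: 0.6
63 [445.5294244  479.08719931] [ 537.6 -436.4  101. ]
```

View pics/c9.png

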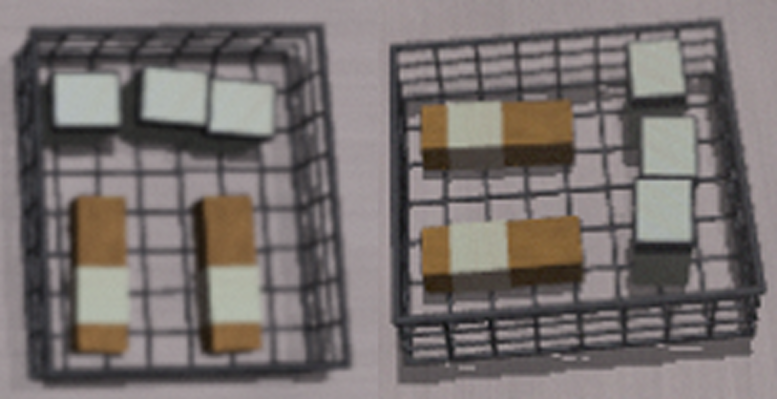

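The two crops show all five inside the rim, and the shifted tin is upright, touching its neighbour and at rest. I hand the job in.

```bash
python3 -c "
from workcell import env
print(env.job_done())"
```

```text
the job is handed in; nothing more can be done
None
```

The whole sequence is done and handed in at about 42 s; no verdict came back. I pressed large and then small, put the five empties present (three tins, two sleeves) into the basket, then pressed bar and then large again.

- **Key presses:** at each press the tip went down to about 76 mm with 5.8–9.1 N on the wrist. That is more than the 4.5 N for fully down. I lifted clear between presses; key travel itself can't be read from the robot.
- **Final pictures:** all five empties are at rest inside the basket, tins upright and sleeves flat, with nothing over the rim. The gripper is about 19 cm above the counter and touching nothing, and the mug, jar, tumbler and turquoise look-alikes are where they were.
- **What disagreed:**
  - One tin was knocked about 2–3 cm inside the basket late in the run; it stayed upright against its neighbour and I left it.
  - Two colour-mask re-checks, on the second shelf tin and the counter tin, were spoiled by shadow or background. I relied on the first measurement, and both grips closed at the expected 50 mm.
  - I did not triangulate the sleeves' height. I took the stated 45 mm; both gripped at about 45 mm wide, and the measured lengths fit.

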